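# Heft the sample canisters, tip out the hip-implant heads and light the tray

### The job

Some of the four lidded canisters hold a hip-implant head, the others are empty: lift each one and judge by its weight. Tip every loaded one close above the light tray so that its head rolls into the tray without a long drop, then stand that canister upright in the blue wash tray; never tip an empty one, just stand it upright in the metal clean tray. When all canisters are put away, flip the toggle on the console behind the light tray to on, last of all, and leave everything else on the bench alone.

Things in the scene. Friction and masses are not known exactly. Their poses are not given: they have to be found in the camera images.
- can1: one of four identical opaque round metal canisters, outer diameter 54 mm, 85 mm tall to the rim, wall 3 mm, inner floor 4 mm up; origin at the centre of its underside, z up along its axis. With its blue lid it weighs 95 to 125 g empty, 235 to 310 g with a head in it. Polished inside: a head runs out when tipped 20 degrees or more past the horizontal, whichever side is down
- can2: one of four identical opaque round metal canisters, outer diameter 54 mm, 85 mm tall to the rim, wall 3 mm, inner floor 4 mm up; origin at the centre of its underside, z up along its axis. With its blue lid it weighs 95 to 125 g empty, 235 to 310 g with a head in it. Polished inside: a head runs out when tipped 20 degrees or more past the horizontal, whichever side is down
- can3: one of four identical opaque round metal canisters, outer diameter 54 mm, 85 mm tall to the rim, wall 3 mm, inner floor 4 mm up; origin at the centre of its underside, z up along its axis. With its blue lid it weighs 95 to 125 g empty, 235 to 310 g with a head in it. Polished inside: a head runs out when tipped 20 degrees or more past the horizontal, whichever side is down
- can4: one of four identical opaque round metal canisters, outer diameter 54 mm, 85 mm tall to the rim, wall 3 mm, inner floor 4 mm up; origin at the centre of its underside, z up along its axis. With its blue lid it weighs 95 to 125 g empty, 235 to 310 g with a head in it. Polished inside: a head runs out when tipped 20 degrees or more past the horizontal, whichever side is down
- can1_lid (a joint): loose blue disc lid of that canister (54 mm, 3 mm thick, top 89 mm up), hinged on the rim at the canister's own -x side; 0 = shut, 1.4 rad = fully open, cannot come off. It lies shut by its own weight, swings open when the canister is tipped past the horizontal and falls shut when it is set upright
- can2_lid (a joint): loose blue disc lid of that canister (54 mm, 3 mm thick, top 89 mm up), hinged on the rim at the canister's own -x side; 0 = shut, 1.4 rad = fully open, cannot come off. It lies shut by its own weight, swings open when the canister is tipped past the horizontal and falls shut when it is set upright
- can3_lid (a joint): loose blue disc lid of that canister (54 mm, 3 mm thick, top 89 mm up), hinged on the rim at the canister's own -x side; 0 = shut, 1.4 rad = fully open, cannot come off. It lies shut by its own weight, swings open when the canister is tipped past the horizontal and falls shut when it is set upright
- can4_lid (a joint): loose blue disc lid of that canister (54 mm, 3 mm thick, top 89 mm up), hinged on the rim at the canister's own -x side; 0 = shut, 1.4 rad = fully open, cannot come off. It lies shut by its own weight, swings open when the canister is tipped past the horizontal and falls shut when it is set upright
- head1: a polished metal ball head of a hip implant, 36 mm diameter, 145 to 185 g, origin at the ball's centre; it starts out of sight inside a canister. Absent (None) in some runs: one to three of the four exist
- head2: a polished metal ball head of a hip implant, 36 mm diameter, 145 to 185 g, origin at the ball's centre; it starts out of sight inside a canister. Absent (None) in some runs: one to three of the four exist
- head3: a polished metal ball head of a hip implant, 36 mm diameter, 145 to 185 g, origin at the ball's centre; it starts out of sight inside a canister. Absent (None) in some runs: one to three of the four exist
- head4: a polished metal ball head of a hip implant, 36 mm diameter, 145 to 185 g, origin at the ball's centre; it starts out of sight inside a canister. Absent (None) in some runs: one to three of the four exist
- light_tray: the white light tray in the middle of the bench, 200 x 240 mm (own x by y), with its floor 16 mm and its grey rim 40 mm above the bench, wall 6 mm; fixed; origin at the centre of its underside
- wash_tray: the blue plastic wash tray, 110 x 250 mm (own x by y), floor 4 mm thick, rim 18 mm high, wall 4 mm; fixed; origin at the centre of its underside; it may be the nearer or the farther of the two trays on the robot's left
- clean_tray: the bare metal clean tray, 110 x 250 mm (own x by y), floor 4 mm thick, rim 18 mm high, wall 4 mm; fixed; origin at the centre of its underside; it may be the nearer or the farther of the two trays on the robot's left
- console: the white light-source console behind the light tray, 110 x 170 x 50 mm (own x, y, height), fixed; origin at the centre of its underside. Toggle pivot at its centre, 56 mm above the bench; its own +x side (away from the robot, green dot) is on, -x (black dot) is off. Two dimmer knobs stand 58 mm either side of it along y, tops 66 mm up
- light_switch (a joint): angle of the toggle: 0 = off, leaning 0.45 rad towards the console's -x; 0.9 = on, leaning 0.45 rad towards its +x. A light over-centre action (about 0.3 N at the tip) drops it to whichever end is nearer; it turns about the console's y axis
- switch_tip (a point): centre of the red ball (17 mm) at the end of the toggle, 46 mm from the pivot; at rest about 97 mm above the bench
- amber_bottle: bystander, loose: amber glass bottle, 42 mm across, 95 mm tall; origin at the centre of its underside
- petri_dish: bystander, loose: round glass dish, 60 mm across, 16 mm tall; origin at the centre of its underside
- tweezers: bystander, loose: steel tweezers lying flat, 125 mm long; origin at the centre of its underside
- loupe: bystander, loose: black eye loupe, 38 mm across, 44 mm tall; origin at the centre of its underside
- tape_roll: bystander, loose: paper tape roll lying flat, 42 mm across, 20 mm tall; origin at the centre of its underside
There are look-alikes about, which are no part of the job. Leave any pink look-alike of the can2 alone.

How it is judged:
By the outcome, as a careful person would: the job done as asked, in the order asked, and still so for the second after the job is handed in, with the robot touching nothing.
Of head1, head2, head3, head4 only 1 to 3 are there at a start; the rules pass over those that are not, and their reading is None.
At some moment in a run one of can1, can2, can3, can4 may be knocked a few centimetres aside while the robot is not near it.
It also fails if it takes over 184 s, if anything falls off the work surface, if the arm or the gripper's body presses on something with over 40 N, if the wrist force passes 120 N, or if a joint passes its speed limit or range.

### The arm

A 6-joint arm with a two-finger parallel gripper is mounted at the origin on the work surface. World frame = base frame: x ahead of the robot, y to its left, z up, the work surface at z = 0. Lengths are in m, angles in rad, forces in N, time in s.
With the tool pointing down it reaches from about 0.25 to 0.85 m from the base axis. Payload 12.5 kg.
Tool frame: the origin (TCP) lies on the front face of the gripper's body, between the roots of the fingers; the fingertips stand 84 mm ahead of it and the grasp point (between the pads) lies 65 mm ahead of it (arm.hold_point_z is the z of the grasp point in the tool frame, in m); z points along the fingers, y is the direction in which the jaws open and shut (so a half turn about z gives the same grasp; the last joint's range is limited). The gripper opens to 93 mm and grips with 3 to 60 N. Pads are 15 mm wide; open, the fingers measure 128 mm over their backs; the gripper's body (75 mm by 188 mm) begins 65 mm behind the grasp point.
Start: joints at [1.241, 0.351, 1.652, -0, 1.139, -0.085], TCP at [0.133, 0.534, 0.303] pointing down, gripper open.
Joint ranges: [-2.75, 2.75], [-0.79, 2.1], [0.01, 2.65], [-1.57, 4.71], [0.07, 3.14], [-2.87, 2.87]. Speed limits (rad/s): [2.22, 2.22, 2.79, 3.14, 3.14, 3.14].

### API

Orientations are given as a 3x3 rotation matrix whose columns are the frame's x, y, z axes.
In Python, from plant import arm gives the robot as it stands. The module is installed in compiled form; this text tells all that it offers.
- The arm moves only by the shell command python3 -m jog 'ROWS'. ROWS is JSON, a list that holds one entry, the list of rows, each a list of 5 numbers: the opening, from -1 (shut) to 1 (fully open), then the shift along the world's x, y, z in units of 50 mm (1.0 is 50 mm), then the turn about the world's z in units of 5 degrees (1.0 is 5 degrees). A call has 1 to 12 rows; each row is the pose to reach, as a shift and turn from the pose commanded when the call began; what a row does not reach only later rows make up. A row lasts 1/8 s, in which the tool goes at most 62.5 mm and 10.7 degrees, less where a joint would pass 70% of its speed; a pose out of reach is approached as far as the arm can. A call with a gripper value outside its range is refused whole. The fingers move at their own pace and stop on an object; the grip force is fixed at half the most. Time passes only in rows, so rows that repeat a pose let the fingers close. It gives the time, the measured TCP pose, the force and the opening at its end, in the units of the state.
- arm.read_state(): the state, without advancing time (a new reading comes with each control period).
- arm.read_camera(name): name is "scene" or "top" or "wrist"; returns a dict with "pixels" (400x640x3 uint8, red, green, blue), "depth" (400x640 float32, m along the optical axis (not along the pixel's ray), 0 where there is no reading), "fov_y" (degrees; the focal length in pixels is half the picture's height over the tangent of half this angle, whatever the lens; pixels are square), "cx", "cy" (the principal point, pixels), "dist" ([k1, k2, p1, p2, k3] as OpenCV has them; the pictures are not rectified), "rvec" (rotation vector, rad) and "tvec" (3), from world to camera coordinates, as OpenCV has them; the wrist camera has in their place "mount" (4x4, takes a point from camera to tool coordinates, whose origin is the TCP and whose axes are the flange's). Camera axes: x right, y down, z forward; pixel columns grow to the right and rows downward; lengths in m; the calibration is good to about 2 mm. A picture is of the moment at which its call begins: read the wrist's pose just before it.
- arm.job_done(): hands the job in, once; it reports no verdict.
The state is a dict: "clock": time; "q": joint angles; "dq": joint speeds; "tau": joint torques, N m; "tool_pos": TCP position; "eef_rot": TCP orientation; "wrist_force": force on the tool from outside, world axes, zero at the start; "wrist_torque": the same for the moment, N m; "opening": opening from 0.0 (shut) to 1.0 (fully open).
Only numpy, scipy, OpenCV 4.12 (cv2) and the standard library are available. Lean on these libraries where they do the work, as an engineer would, in place of code of your own. Each camera call takes 0.05 s, during which the arm holds its last target. There are 200 camera calls.

## Working session

There is one attempt and no reset: what is moved stays moved. The work goes in short steps, Python scripts to look and compute and a shell command to move; the robot and the scene stay as the last step left them, time stands still between calls to the robot, and variables do not carry over. Pictures are saved under pics/ and viewed, about 12 in all and at most 16, crops included, and the job is handed in when it is done.

```bash
mkdir -p pics; cat > h.py <<'E'
import numpy as np, cv2, json
from plant import arm
def K(c):
    f=200/np.tan(np.radians(c["fov_y"])/2); return np.array([[f,0,c["cx"]],[0,f,c["cy"]],[0,0,1]])
def look(name,fn=None,crop=None,scale=1):
    s=arm.read_state(); c=arm.read_camera(name)
    if name=="wrist":
        T=np.eye(4);T[:3,:3]=s["eef_rot"];T[:3,3]=s["tool_pos"];T=T@np.array(c["mount"])
    else:
        R=cv2.Rodrigues(np.array(c["rvec"],float))[0];T=np.eye(4);T[:3,:3]=R.T;T[:3,3]=-R.T@np.array(c["tvec"],float).ravel()
    c["T"]=T
    if fn:
        im=c["pixels"][:,:,::-1]
        if crop: im=im[crop[1]:crop[3],crop[0]:crop[2]]
        cv2.imwrite("pics/"+fn,cv2.resize(im,None,fx=scale,fy=scale,interpolation=cv2.INTER_CUBIC))
    return c
def cloud(c):
    v,u=np.mgrid[0:400,0:640]; p=np.stack([u,v],-1).reshape(-1,1,2).astype(np.float64)
    n=cv2.undistortPoints(p,K(c),np.array(c["dist"],float)).reshape(400,640,2)
    d=c["depth"]; P=np.dstack([n*d[...,None],d]); W=P@c["T"][:3,:3].T+c["T"][:3,3]
    W[d==0]=np.nan; return W
def proj(c,X):
    Ti=np.linalg.inv(c["T"]); return cv2.projectPoints(np.array(X,float).reshape(-1,1,3),cv2.Rodrigues(Ti[:3,:3])[0],Ti[:3,3],K(c),np.array(c["dist"],float))[0].reshape(-1,2)
E
python3 - <<'E'
from h import *
import pickle
for n in("top","scene"):
    c=look(n,f"a_{n}.png"); pickle.dump(c,open(n+".pkl","wb")); print(n,c["T"].round(3).tolist(),c["fov_y"])
s=arm.read_state(); print({k:np.round(v,3).tolist() for k,v in s.items()}, arm.hold_point_z)
E
```

```text
top [[-0.02, -0.996, 0.092, 0.416], [-1.0, 0.018, -0.016, -0.028], [0.015, -0.093, -0.996, 1.256], [0.0, 0.0, 0.0, 1.0]] 47.24595536420167
scene [[-0.1, 0.735, -0.671, 1.334], [0.995, 0.063, -0.08, 0.052], [-0.017, -0.676, -0.737, 0.998], [0.0, 0.0, 0.0, 1.0]] 42.53215686337237
{'clock': 0.1, 'q': [1.241, 0.351, 1.652, 0.0, 1.139, -0.085], 'dq': [-0.0, 0.0, -0.002, -0.001, 0.001, -0.001], 'tau': [0.0, -49.803, -28.57, 0.07, 0.024, -0.0], 'tool_pos': [0.133, 0.533, 0.302], 'eef_rot': [[-0.97, 0.242, -0.0], [0.242, 0.97, -0.001], [0.0, -0.001, -1.0]], 'wrist_force': [-0.032, -0.141, -0.22], 'wrist_torque': [-0.007, -0.039, -0.017], 'opening': 1.0} 0.0653
```

View pics/a_top.png

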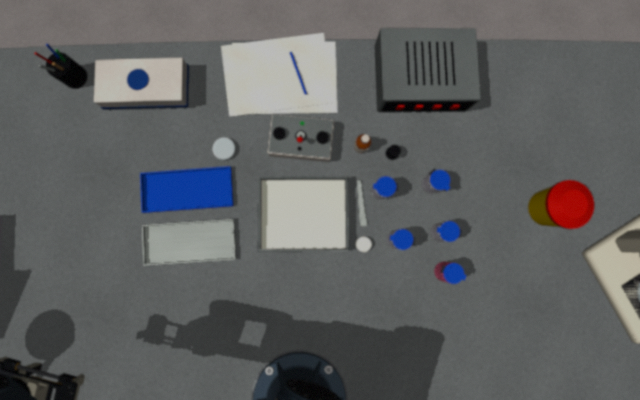

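View pics/a_scene.png

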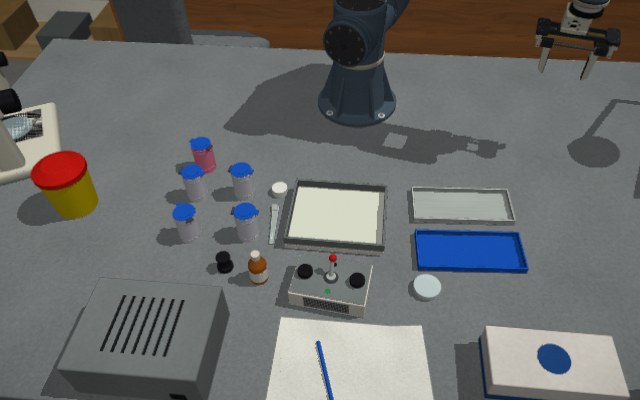

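The top view shows five blue lids. The four metal canisters are at (386,187), (440,180), (402,239) and (449,231). The pink-bodied look-alike is at (453,272), so I'll leave it alone. The blue wash tray is the farther one at (188,190) and the clean tray the nearer at (190,242). The toggle leans toward the black dot at (301,138).

```bash
python3 - <<'E'
from h import *
import pickle
c=pickle.load(open("top.pkl","rb")); W=cloud(c); px=c["pixels"].astype(int)
def stat(name,m):
    P=W[m&np.isfinite(W[...,2])]; print(name,len(P),"med",np.median(P,0).round(3),"mid",((P.min(0)+P.max(0))/2).round(3),"rng",np.ptp(P,0).round(3))
v,u=np.mgrid[0:400,0:640]
hsv=cv2.cvtColor(c["pixels"],cv2.COLOR_RGB2HSV)
blue=(hsv[...,0]>105)&(hsv[...,0]<130)&(hsv[...,1]>150)
n,l,st,ce=cv2.connectedComponentsWithStats(blue.astype(np.uint8))
for i in range(1,n):
    if st[i,4]>40: stat("blue %s"%ce[i].round(),(l==i))
    if st[i,4]>40: stat("  top",(l==i)&(W[...,2]>0.083))
def box(name,a,b,cc,d,zl,zh): stat(name,(u>a)&(u<cc)&(v>b)&(v<d)&(W[...,2]>zl)&(W[...,2]<zh))
box("light rim",250,170,354,258,.033,.05); box("light floor",250,170,354,258,.011,.022)
box("wash",136,160,240,216,.012,.024); box("clean",136,216,242,268,.012,.024)
box("console",262,112,340,165,.043,.055);box("tip",290,125,312,150,.08,.12)
box("tweez",352,175,368,232,.003,.03);box("tape",354,232,374,254,.01,.03);box("bottle",352,128,374,156,.03,.12);box("loupe",384,142,404,162,.02,.06);box("petri",208,134,240,162,.008,.03)
def rect(a,b,cc,d,zl,zh):
    m=(u>a)&(u<cc)&(v>b)&(v<d)&(W[...,2]>zl)&(W[...,2]<zh); print(cv2.minAreaRect((W[m][:,:2]*1000).astype(np.float32)))
rect(250,170,354,258,.033,.05);rect(136,160,240,216,.012,.024);rect(136,216,242,268,.012,.024);rect(262,112,340,165,.043,.055)
c=look("top","b_cans.png",(340,120,500,290),4)
E
```

```text
blue [137.  79.] 285 med [0.859 0.42  0.076] mid [0.859 0.42  0.076] rng [0.052 0.053 0.011]
  return _methods._mean(a, axis=axis, dtype=dtype,
  ret = um.true_divide(
Traceback (most recent call last):
ValueError: zero-size array to reduction operation minimum which has no identity
```

```bash
cat > m.py <<'E'
from h import *
import pickle
c=pickle.load(open("top.pkl","rb")); W=cloud(c)
def stat(name,m):
    P=W[m&np.isfinite(W[...,2])]
    if len(P)<3: return print(name,len(P))
    print(name,len(P),"med",np.median(P,0).round(3),"mid",((P.min(0)+P.max(0))/2).round(3),"rng",np.ptp(P,0).round(3))
v,u=np.mgrid[0:400,0:640]
hsv=cv2.cvtColor(c["pixels"],cv2.COLOR_RGB2HSV)
blue=(hsv[...,0]>105)&(hsv[...,0]<130)&(hsv[...,1]>150)
n,l,st,ce=cv2.connectedComponentsWithStats(blue.astype(np.uint8))
for i in range(1,n):
    if st[i,4]>40 and ce[i][1]>110: stat("blue %s"%ce[i].round(),(l==i)); stat("  top",(l==i)&(W[...,2]>0.083))
def box(name,a,b,cc,d,zl,zh): stat(name,(u>a)&(u<cc)&(v>b)&(v<d)&(W[...,2]>zl)&(W[...,2]<zh))
box("light floor",250,170,354,258,.011,.022)
box("tip",290,125,312,150,.08,.12)
box("tweez",352,175,368,232,.003,.03);box("tape",354,232,374,254,.01,.03);box("bottle",352,128,374,156,.03,.12);box("loupe",384,142,404,162,.02,.06);box("petri",208,134,240,162,.008,.03)
def rect(nm,a,b,cc,d,zl,zh):
    m=(u>a)&(u<cc)&(v>b)&(v<d)&(W[...,2]>zl)&(W[...,2]<zh); r=cv2.minAreaRect((W[m][:,:2]*1000).astype(np.float32)); print(nm,np.round(r[0],1),np.round(r[1],1),round(r[2],1))
rect("light",250,170,354,258,.033,.05);rect("wash",136,160,240,216,.012,.024);rect("clean",136,216,242,268,.012,.024);rect("console",262,112,340,165,.043,.055)
E
python3 m.py; python3 - <<'E'
from h import *
look("top","b_cans.png",(340,120,500,290),4)
look("scene","b_cans2.png",(150,120,300,300),4)
a=cv2.imread("pics/b_cans.png");b=cv2.imread("pics/b_cans2.png")
a=cv2.resize(a,(400,425));b=cv2.resize(b,(400,480));o=np.zeros((480,800,3),np.uint8);o[:425,:400]=a;o[:,400:]=b;cv2.imwrite("pics/b2.png",o)
E
```

```text
blue [186. 189.] 3629 med [0.568 0.304 0.005] mid [0.568 0.302 0.009] rng [0.122 0.255 0.03 ]
  top 0
blue [440. 180.] 340 med [ 0.571 -0.376  0.088] mid [ 0.578 -0.388  0.047] rng [0.064 0.077 0.098]
  top 330 med [ 0.571 -0.375  0.088] mid [ 0.572 -0.375  0.09 ] rng [0.051 0.052 0.013]
blue [385. 186.] 341 med [ 0.557 -0.233  0.089] mid [ 0.558 -0.237  0.045] rng [0.052 0.075 0.101]
  top 319 med [ 0.557 -0.232  0.089] mid [ 0.557 -0.23   0.09 ] rng [0.047 0.06  0.013]
blue [449. 231.] 341 med [ 0.438 -0.394  0.088] mid [ 0.437 -0.406  0.047] rng [0.052 0.088 0.095]
  top 335 med [ 0.438 -0.394  0.088] mid [ 0.437 -0.391  0.089] rng [0.052 0.059 0.012]
blue [402. 239.] 352 med [ 0.42  -0.271  0.088] mid [ 0.42  -0.278  0.047] rng [0.051 0.078 0.099]
  top 346 med [ 0.42  -0.27   0.088] mid [ 0.42  -0.269  0.09 ] rng [0.051 0.06  0.013]
blue [454. 273.] 347 med [ 0.33  -0.401  0.088] mid [ 0.33  -0.416  0.047] rng [0.051 0.084 0.096]
  top 337 med [ 0.33  -0.401  0.088] mid [ 0.33  -0.403  0.089] rng [0.051 0.057 0.012]
light floor 5649 med [ 0.494 -0.017  0.016] mid [ 0.495 -0.017  0.017] rng [0.192 0.229 0.011]
tip 30 med [ 0.68  -0.014  0.102] mid [ 0.68  -0.013  0.101] rng [0.014 0.013 0.011]
tweez 267 med [ 0.516 -0.176  0.006] mid [ 0.521 -0.175  0.009] rng [0.149 0.043 0.011]
tape 192 med [ 0.409 -0.178  0.02 ] mid [ 0.41  -0.177  0.018] rng [0.041 0.041 0.012]
bottle 221 med [ 0.675 -0.177  0.066] mid [ 0.68  -0.18   0.064] rng [0.042 0.041 0.067]
loupe 129 med [ 0.658 -0.267  0.043] mid [ 0.658 -0.267  0.035] rng [0.031 0.033 0.029]
petri 397 med [0.677 0.197 0.016] mid [0.677 0.198 0.016] rng [0.062 0.06  0.015]
light [495.1 -17.9] [236.8 198.7] 88.9
wash [567.6 302.2] [109. 253.] 3.1
clean [423.4 295.1] [111.2 252.6] 2.9
console [701.6 -14.7] [167.3 109.8] 83.5
```

View pics/b2.png

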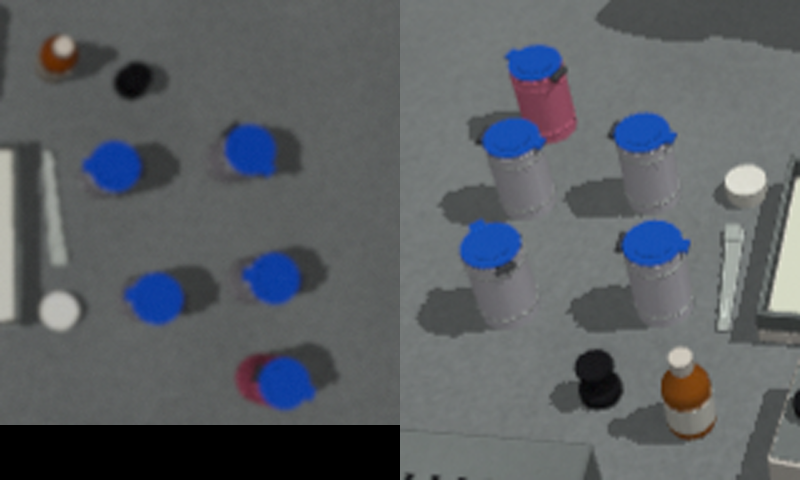

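The crop shows the hinges as black blocks opposite the blue tabs. On the cans at A(0.557,-0.232), C(0.420,-0.270) and D(0.438,-0.394) the hinge faces about -y. On B(0.571,-0.376) it faces about +x+y. The pink can at (0.330,-0.402) stays where it is. I'll go above A first with the jaws along x.

```bash
python3 -m jog '[[[1,8.48,-15.3,-1,-15.2],[1,8.48,-15.3,-1,-15.2],[1,8.48,-15.3,-1,-15.2],[1,8.48,-15.3,-1,-15.2],[1,8.48,-15.3,-1,-15.2],[1,8.48,-15.3,-1,-15.2],[1,8.48,-15.3,-1,-15.2],[1,8.48,-15.3,-1,-15.2],[1,8.48,-15.3,-1,-15.2],[1,8.48,-15.3,-1,-15.2],[1,8.48,-15.3,-1,-15.2],[1,8.48,-15.3,-1,-15.2]]]'
python3 -m jog '[[[1,0,0,0,0]]]'
python3 - <<'E'
from h import *
s=arm.read_state(); print({k:np.round(s[k],3).tolist() for k in("clock","q","tool_pos","eef_rot","wrist_force","opening")})
E
```

```text
clock: 1.7
tool_pos: [0.4969, -0.1235, 0.2598]
eef_rot: [[0.001, 1.0, 0.0], [1.0, -0.001, 0.0], [0.0, 0.0, -1.0]]
wrist_force: [0.5, 1.0, 0.0]
opening: 1.002
clock: 1.82
tool_pos: [0.4973, -0.1243, 0.2593]
eef_rot: [[0.004, 1.0, -0.0], [1.0, -0.004, -0.0], [-0.0, -0.0, -1.0]]
wrist_force: [0.6, 0.2, -0.7]
opening: 1.002
{'clock': 1.825, 'q': [-0.336, 0.335, 1.793, -0.0, 1.013, -0.331], 'tool_pos': [0.497, -0.124, 0.259], 'eef_rot': [[0.004, 1.0, -0.0], [1.0, -0.004, -0.0], [-0.0, -0.0, -1.0]], 'wrist_force': [0.566, 0.236, -0.661], 'opening': 1.002}
```

```bash
python3 -m jog '[[[1,1.2,-2.14,0,0],[1,1.2,-2.14,0,0],[1,1.2,-2.14,0,0],[1,1.2,-2.14,-1,0],[1,1.2,-2.14,-2,0],[1,1.2,-2.14,-2.72,0],[1,1.2,-2.14,-2.72,0],[-1,1.2,-2.14,-2.72,0],[-1,1.2,-2.14,-2.72,0],[-1,1.2,-2.14,-2.72,0],[-1,1.2,-2.14,-2.72,0],[-1,1.2,-2.14,-2.72,0]]]'
python3 -m jog '[[[-1,0,0,0.3,0],[-1,0,0,0.6,0],[-1,0,0,1,0],[-1,0,0,1,0],[-1,0,0,1,0],[-1,0,0,1,0],[-1,0,0,1,0]]]'
python3 -m jog '[[[-1,0,0,0,0],[-1,0,0,0,0]]]'
```

```text
clock: 3.32
tool_pos: [0.5564, -0.2284, 0.1242]
eef_rot: [[0.001, 1.0, 0.0], [1.0, -0.001, -0.0], [-0.0, 0.0, -1.0]]
wrist_force: [-0.5, 0.7, 1.9]
opening: 0.575
clock: 4.2
tool_pos: [0.5561, -0.2282, 0.1734]
eef_rot: [[0.0, 1.0, -0.001], [1.0, -0.0, 0.0], [0.0, -0.001, -1.0]]
wrist_force: [-0.3, -0.4, -1.0]
opening: 0.574
clock: 4.45
tool_pos: [0.5562, -0.2283, 0.1738]
eef_rot: [[0.001, 1.0, -0.0], [1.0, -0.001, 0.0], [0.0, -0.0, -1.0]]
wrist_force: [-0.2, 0.6, -0.3]
opening: 0.572
```

```bash
cat > w.py <<'E'
from h import *
F=[];t=[]
for i in range(8):
    s=arm.read_state();F.append(s["wrist_force"]);t.append(s["tau"][1:3]);arm.read_camera("wrist")
print("F",np.mean(F,0).round(2),"sd",np.std(F,0).round(2),"tau23",np.mean(t,0).round(2),np.std(t,0).round(2),"q",np.round(s["q"],2),"clock",s["clock"])
E
python3 w.py
```

```text
F [ 0.16  0.13 -1.19] sd [0.25 0.46 0.44] tau23 [-59.56 -24.75] [0.02 0.01] q [-0.47  0.6   1.62  0.    0.93 -0.47] clock 4.8
```

A weighs about 1.2 N, so it's empty and goes to the clean tray.

```bash
python3 -m jog '[[[-1,0,0.5,1,0],[-1,-2.66,11.9,1,0],[-1,-2.66,11.9,1,0],[-1,-2.66,11.9,1,0],[-1,-2.66,11.9,1,0],[-1,-2.66,11.9,1,0],[-1,-2.66,11.9,1,0],[-1,-2.66,11.9,1,0],[-1,-2.66,11.9,1,0],[-1,-2.66,11.9,1,0],[-1,-2.66,11.9,1,0],[-1,-2.66,11.9,1,0]]]'; python3 -m jog '[[[-1,0,0,0,0]]]'
```

```text
clock: 6.35
tool_pos: [0.4227, 0.3679, 0.2238]
eef_rot: [[-0.002, 1.0, 0.0], [1.0, 0.002, 0.0], [0.0, 0.0, -1.0]]
wrist_force: [-0.1, -0.6, -0.2]
opening: 0.568
clock: 6.48
tool_pos: [0.4234, 0.3659, 0.2239]
eef_rot: [[0.001, 1.0, -0.0], [1.0, -0.001, -0.0], [-0.0, -0.0, -1.0]]
wrist_force: [-0.7, -0.7, -1.9]
opening: 0.572
```

```bash
python3 -m jog '[[[-1,0,0,-1,0],[-1,0,0,-1.6,0],[-1,0,0,-1.9,0],[-1,0,0,-1.9,0],[-1,0,0,-1.9,0],[1,0,0,-1.9,0],[1,0,0,-1.9,0],[1,0,0,-1.9,0],[1,0,0,-1.9,0],[1,0,0,-0.9,0],[1,0,0,0.2,0],[1,0,0,0.2,0]]]'; python3 -m jog '[[[1,0,-12.7,0,0],[1,0,-12.7,0,0],[1,0,-12.7,0,0],[1,0,-12.7,0,0],[1,0,-12.7,0,0],[1,0,-12.7,0,0],[1,0,-12.7,0,0],[1,0,-12.7,0,0],[1,0,-12.7,0,0],[1,0,-12.7,0,0],[1,0,-12.7,0,0],[1,0,-12.7,0,0]]]'
python3 - <<'E'
from h import *
import pickle
pickle.dump(look("top"),open("top.pkl","wb"))
print(arm.read_state()["tool_pos"])
E
python3 m.py|grep -A1 blue
```

```text
clock: 7.98
tool_pos: [0.4244, 0.3676, 0.2379]
eef_rot: [[0.0, 1.0, 0.006], [1.0, -0.0, 0.004], [0.004, 0.006, -1.0]]
wrist_force: [-0.7, 0.6, -0.3]
opening: 0.999
clock: 9.48
tool_pos: [0.4229, -0.268, 0.2331]
eef_rot: [[0.002, 1.0, -0.001], [1.0, -0.002, 0.001], [0.001, -0.001, -1.0]]
wrist_force: [0.1, 0.3, -0.2]
opening: 1.0
[ 0.42298896 -0.26731193  0.23327339]
blue [186. 189.] 3625 med [0.568 0.303 0.004] mid [0.568 0.302 0.01 ] rng [0.122 0.255 0.029]
  top 0
blue [440. 180.] 343 med [ 0.571 -0.376  0.088] mid [ 0.579 -0.388  0.045] rng [0.065 0.079 0.102]
  top 326 med [ 0.571 -0.375  0.088] mid [ 0.572 -0.375  0.089] rng [0.051 0.052 0.013]
blue [394. 236.] 48 med [ 0.427 -0.241  0.092] mid [ 0.429 -0.22   0.255] rng [0.023 0.071 0.347]
  top 47 med [ 0.428 -0.24   0.092] mid [ 0.429 -0.22   0.256] rng [0.023 0.071 0.345]
blue [154. 242.] 344 med [0.424 0.362 0.093] mid [0.424 0.364 0.093] rng [0.046 0.06  0.015]
  top 344 med [0.424 0.362 0.093] mid [0.424 0.364 0.093] rng [0.046 0.06  0.015]
```

```bash
python3 -m jog '[[[1,-0.05,-0.04,-1,0],[1,-0.05,-0.04,-2,0],[1,-0.05,-0.04,-2.18,0],[1,-0.05,-0.04,-2.18,0],[-1,-0.05,-0.04,-2.18,0],[-1,-0.05,-0.04,-2.18,0],[-1,-0.05,-0.04,-2.18,0],[-1,-0.05,-0.04,-2.18,0],[-1,-0.05,-0.04,-2.18,0],[-1,-0.05,-0.04,-1.8,0],[-1,-0.05,-0.04,-1.2,0],[-1,-0.05,-0.04,-1.2,0]]]'; python3 -m jog '[[[-1,0,0,0,0],[-1,0,0,0,0]]]'; python3 w.py
```

```text
clock: 11.02
tool_pos: [0.4213, -0.2707, 0.175]
eef_rot: [[0.0, 1.0, 0.002], [1.0, -0.0, -0.002], [-0.002, 0.002, -1.0]]
wrist_force: [0.2, 0.3, -3.0]
opening: 0.577
clock: 11.28
tool_pos: [0.4203, -0.27, 0.1727]
eef_rot: [[0.001, 1.0, -0.002], [1.0, -0.001, 0.001], [0.001, -0.002, -1.0]]
wrist_force: [-0.1, -0.2, -2.3]
opening: 0.58
F [-0.11 -0.25 -2.55] sd [0.22 0.5  0.48] tau23 [-49.48 -22.36] [0.17 0.03] q [-0.66  0.44  1.89 -0.    0.81 -0.66] clock 11.625
```

C weighs 2.55 N, so it's loaded. I'll carry it in front of the light tray's near rim and turn it so the hinge faces -x. I can't tilt the tool, so I'll tip the can by pivoting it between the pads against the rim.

```bash
python3 -m jog '[[[-1,0,0,0.6,0],[-1,-1.25,1,0.6,-2],[-1,-1.25,5.04,0.6,-18],[-1,-1.25,5.04,0.6,-18],[-1,-1.25,5.04,0.6,-18],[-1,-1.25,5.04,0.6,-18],[-1,-1.25,5.04,0.6,-18],[-1,-1.25,5.04,0.6,-18],[-1,-1.25,5.04,0.6,-18],[-1,-1.25,5.04,0.6,-18],[-1,-1.25,5.04,0.6,-18],[-1,-1.25,5.04,0.6,-18]]]'; python3 -m jog '[[[-1,0,0,-0.5,0],[-1,0,0,-1.14,0],[-1,0,0,-1.14,0],[-1,0,0,-1.14,0]]]'; python3 - <<'E'
from h import *
look("scene","c1.png",(240,60,440,200),4)
E
```

```text
clock: 13.18
tool_pos: [0.3583, -0.0183, 0.204]
eef_rot: [[1.0, 0.004, 0.0], [0.004, -1.0, -0.0], [0.0, 0.0, -1.0]]
wrist_force: [1.1, -0.2, -2.4]
opening: 0.577
clock: 13.68
tool_pos: [0.3586, -0.0184, 0.1477]
eef_rot: [[1.0, 0.001, 0.001], [0.001, -1.0, -0.0], [0.001, 0.0, -1.0]]
wrist_force: [0.4, -0.7, -3.6]
opening: 0.575
```

View pics/c1.png

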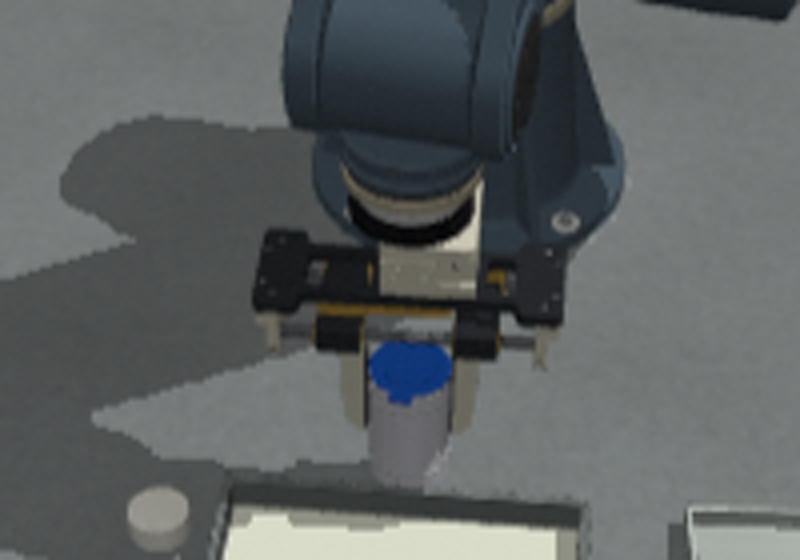

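```bash
python3 -m jog '[[[-1,0.19,0,0,0],[-1,0.31,0,0.06,0],[-1,0.43,0,0.11,0],[-1,0.56,0,0.14,0],[-1,0.69,0,0.15,0],[-1,0.69,0,0.15,0]]]'; python3 - <<'E'
from h import *
look("scene","c2.png",(240,60,440,200),4)
E
```

```text
clock: 14.48
tool_pos: [0.3936, -0.0183, 0.1546]
eef_rot: [[1.0, -0.0, 0.001], [-0.0, -1.0, -0.0], [0.001, 0.0, -1.0]]
wrist_force: [-0.3, 0.2, -3.1]
opening: 0.572
```

View pics/c2.png

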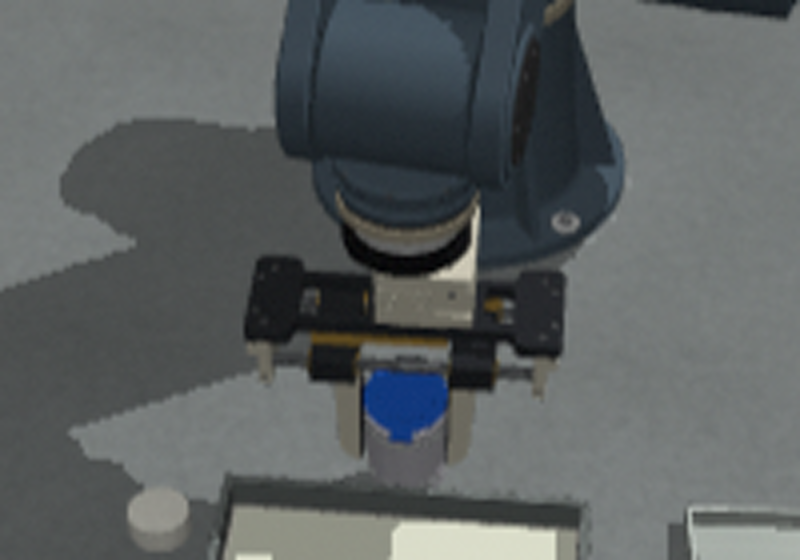

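The can pivoted about 25 degrees with little force, so the method works. Continuing.

```bash
python3 -m jog '[[[-1,0.12,0,0,0],[-1,0.25,0,0,0],[-1,0.37,0,-0.04,0],[-1,0.49,0,-0.09,0],[-1,0.6,0,-0.17,0],[-1,0.71,0,-0.25,0],[-1,0.8,0,-0.35,0],[-1,0.88,0,-0.45,0],[-1,0.94,0,-0.52,0],[-1,0.97,0,-0.57,0],[-1,0.97,0,-0.57,0]]]'; python3 - <<'E'
from h import *
look("scene","c3.png",(240,60,440,200),4)
E
```

```text
clock: 15.9
tool_pos: [0.4413, -0.0183, 0.1258]
eef_rot: [[1.0, -0.0, 0.0], [-0.0, -1.0, -0.0], [0.0, 0.0, -1.0]]
wrist_force: [-0.3, -0.4, 1.4]
opening: 0.57
```

View pics/c3.png

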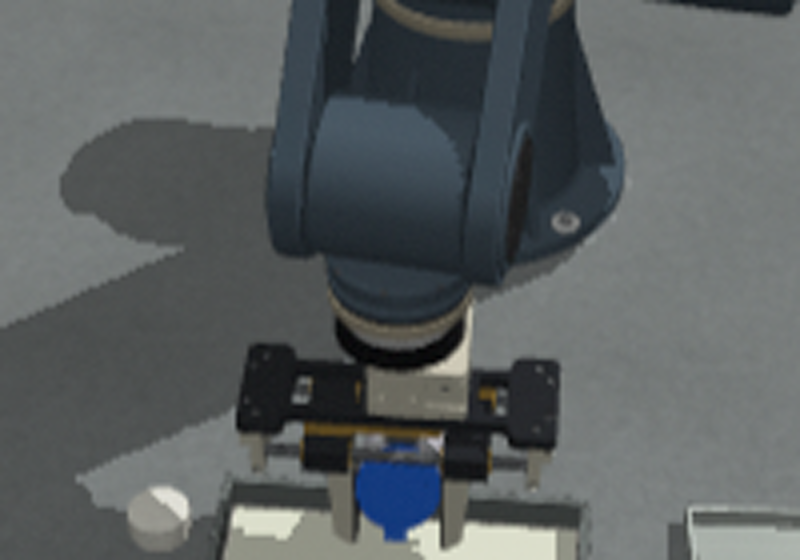

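```bash
python3 -m jog '[[[-1,0,0,-0.08,0],[-1,-0.04,0,-0.14,0],[-1,-0.08,0,-0.2,0],[-1,-0.08,0,-0.2,0],[-1,-0.08,0,-0.2,0],[-1,-0.08,0,-0.2,0]]]'; python3 - <<'E'
from h import *
look("scene","c4.png",(240,60,440,200),4)
E
```

```text
clock: 16.7
tool_pos: [0.4369, -0.0183, 0.1158]
eef_rot: [[1.0, -0.0, -0.001], [-0.0, -1.0, 0.0], [-0.001, -0.0, -1.0]]
wrist_force: [-2.6, -0.6, 0.6]
opening: 0.563
```

View pics/c4.png

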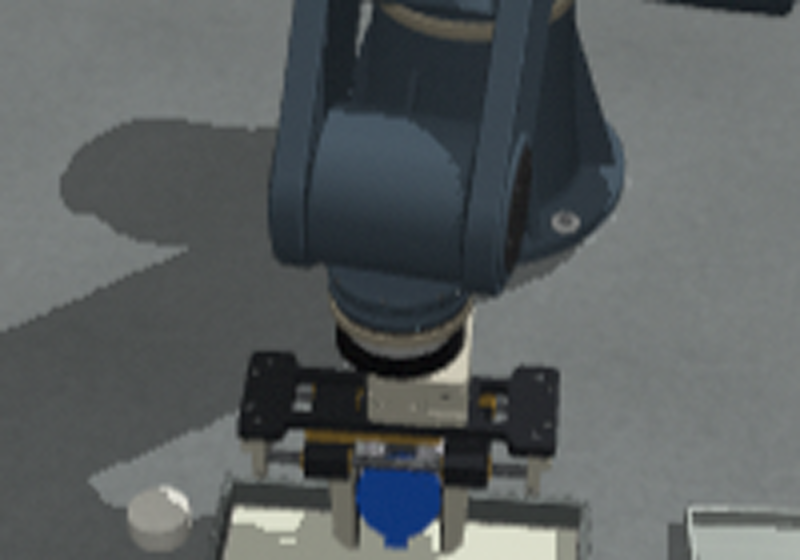

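```bash
cat > lid.py <<'E'
from h import *
c=look("scene");W=cloud(c);hsv=cv2.cvtColor(c["pixels"],cv2.COLOR_RGB2HSV)
s=arm.read_state();p=np.array(s["tool_pos"])
d=np.linalg.norm(W[...,:2]-p[:2],axis=-1)
def fit(n,m):
    P=W[m]; 
    if len(P)<8: return print(n,len(P))
    ce=np.median(P,0);P=P[np.linalg.norm(P-ce,axis=1)<.045];ce=P.mean(0);nn=np.linalg.svd(P-ce)[2][2];nn*=np.sign(nn[0]);print(n,len(P),"mid",((P.min(0)+P.max(0))/2).round(3),"rng",np.ptp(P,0).round(3),"normal",nn.round(2))
fit("lid",(d<.1)&(hsv[...,0]>105)&(hsv[...,0]<130)&(hsv[...,1]>150))
# anything ball-like in tray: between floor+5mm and 60mm in tray interior
m=(W[...,0]>.405)&(W[...,0]<.588)&(W[...,1]>-.13)&(W[...,1]<.095)&(W[...,2]>.024)&(W[...,2]<.06)&(hsv[...,1]<90)
n,l,st,ce=cv2.connectedComponentsWithStats(m.astype(np.uint8))
for i in range(1,n):
    if st[i,4]>15: Q=W[l==i];print("blob",ce[i].round(),st[i,4],"med",np.median(Q,0).round(3),"max z",Q[:,2].max().round(3),"rng",np.ptp(Q,0).round(3))
print("F",np.round(s["wrist_force"],1),"pos",p.round(4),"clock",s["clock"])
E
python3 lid.py; python3 -m jog '[[[-1,0,0,0.1,0],[-1,0,0,0.2,0],[-1,0,0,0.2,0]]]'; python3 lid.py;python3 w.py
```

```text
lid 302 mid [ 0.447 -0.022  0.079] rng [0.038 0.051 0.046] normal [ 0.82 -0.02  0.58]
blob [326. 193.] 47 med [ 0.447 -0.052  0.049] max z 0.06 rng [0.009 0.015 0.027]
blob [352. 195.] 40 med [0.447 0.012 0.048] max z 0.059 rng [0.008 0.013 0.028]
blob [383. 228.] 44 med [0.537 0.093 0.039] max z 0.043 rng [0.1   0.003 0.018]
F [-2.4 -0.8  0.1] pos [ 0.437  -0.0183  0.1158] clock 16.8
clock: 17.18
tool_pos: [0.4376, -0.0184, 0.1264]
eef_rot: [[1.0, -0.0, 0.001], [-0.0, -1.0, -0.0], [0.001, 0.0, -1.0]]
wrist_force: [-0.1, -0.8, -2.3]
opening: 0.566
lid 310 mid [ 0.45  -0.021  0.087] rng [0.037 0.051 0.038] normal [ 0.74 -0.01  0.67]
blob [327. 191.] 26 med [ 0.448 -0.052  0.053] max z 0.059 rng [0.013 0.015 0.017]
blob [352. 193.] 25 med [0.448 0.012 0.051] max z 0.06 rng [0.008 0.013 0.02 ]
blob [383. 223.] 56 med [0.527 0.093 0.039] max z 0.044 rng [0.147 0.003 0.018]
F [ 0.1 -0.1 -3.1] pos [ 0.4375 -0.0183  0.1262] clock 17.225
F [ 0.18 -0.06 -2.82] sd [0.44 0.28 0.53] tau23 [-44.84 -17.42] [0.11 0.07] q [-0.15  0.45  2.07  0.    0.63  1.42] clock 17.575
```

```bash
python3 - <<'E'
from h import *
c=look("scene","d1.png",(270,90,410,195),5.7);W=cloud(c);hsv=cv2.cvtColor(c["pixels"],cv2.COLOR_RGB2HSV)
b=((hsv[...,0]>105)&(hsv[...,0]<130)&(hsv[...,1]>150)).astype(np.uint8)
n,l,st,ce=cv2.connectedComponentsWithStats(b)
for i in range(1,n):
    if 100<st[i,4]<800:
        m=cv2.erode((l==i).astype(np.uint8),np.ones((5,5)))>0
        P=W[m];P=P[np.isfinite(P[:,2])]
        if len(P)<8: continue
        q=P.mean(0);nn=np.linalg.svd(P-q)[2][2];print(ce[i].round(),len(P),q.round(3),nn.round(2),np.std((P-q)@nn).round(4))
w=look("wrist","d1w.png")
E
```

```text
[200. 143.] 89 [ 0.333 -0.405  0.089] [-0.07 -0.04  1.  ] 0.0018
[192. 171.] 119 [ 0.441 -0.397  0.09 ] [ 0.03  0.05 -1.  ] 0.0016
[339. 182.] 172 [ 0.448 -0.021  0.091] [0.75 0.01 0.67] 0.0025
[495. 184.] 133 [0.426 0.357 0.092] [-0.04  0.01  1.  ] 0.0018
[183. 211.] 165 [ 0.575 -0.379  0.09 ] [ 0.02  0.02 -1.  ] 0.0018
[497. 386.] 10 [0.922 0.342 0.019] [-0.93 -0.09  0.36] 0.0
[554. 359.] 483 [0.861 0.417 0.076] [-0.01 -0.01 -1.  ] 0.0017
```

View pics/d1.png

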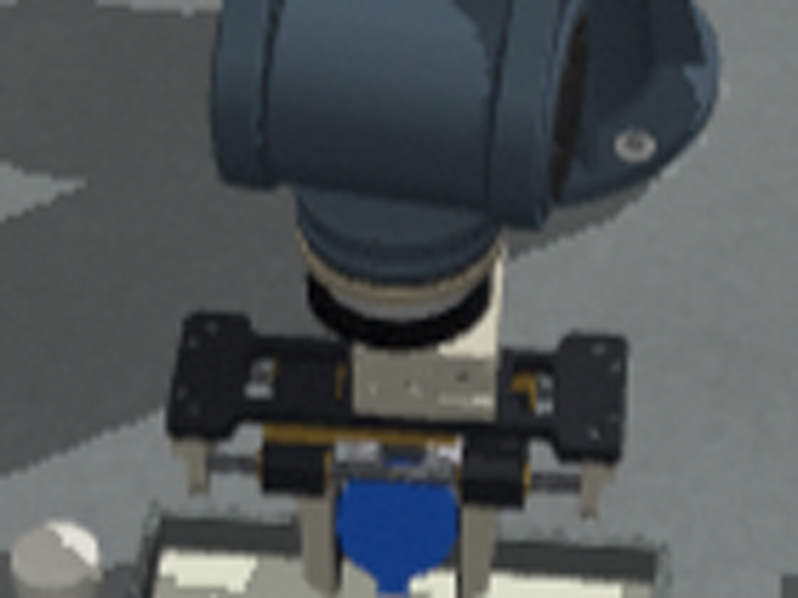

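View pics/d1w.png

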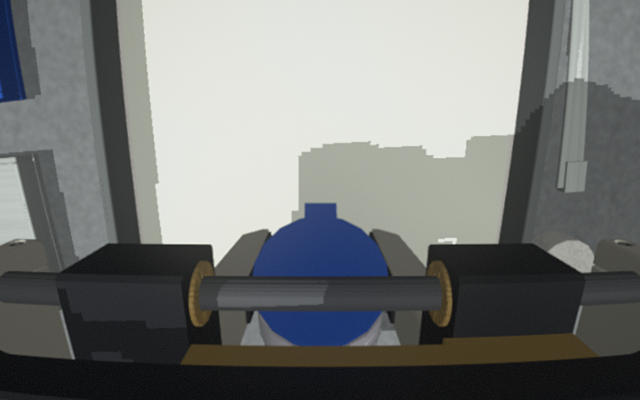

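```bash
python3 - <<'E'
from h import *
s=arm.read_state();p=np.array(s["tool_pos"])
for nm in("wrist","scene"):
    c=look(nm);W=cloud(c);hsv=cv2.cvtColor(c["pixels"],cv2.COLOR_RGB2HSV)
    if nm=="wrist":
        print("cam at",c["T"][:3,3].round(3),"fwd",c["T"][:3,2].round(2))
        for (u,v) in [(320,210),(320,230),(320,250),(320,265),(320,320),(320,335),(320,342),(262,335),(268,342),(378,335),(385,340),(255,345),(250,240),(390,240),(320,290)]: print((u,v),W[v,u].round(3),hsv[v,u])
    blue=(hsv[...,0]>105)&(hsv[...,0]<130)&(hsv[...,1]>150)
    for y in(-.045,-.035,-.018,0,.008):
        m=(abs(W[...,1]-y)<.004)&(W[...,0]>.34)&(W[...,0]<.5)&(W[...,2]<.115)&(W[...,2]>.02)&blue
        Q=W[m]; print(nm,"blue y",y,len(Q),Q[np.argsort(Q[:,0])][::max(1,len(Q)//8)][:,[0,2]].round(3).tolist())
    # rim front near y=-.1
    m=(abs(W[...,1]+.1)<.008)&(W[...,0]>.37)&(W[...,0]<.43)&(W[...,2]>.03)&(W[...,2]<.05);print("rim",W[m][:,0].min() if m.any() else None,W[m][:,0].max() if m.any() else None)
E
```

```text
cam at [ 0.503 -0.017  0.208] fwd [-0.24 -0.   -0.97]
(320, 210) [ 0.464 -0.017  0.071] [113 144 115]
(320, 230) [ 0.458 -0.017  0.078] [112 154 114]
(320, 250) [ 0.452 -0.017  0.085] [112 170 111]
(320, 265) [ 0.447 -0.017  0.09 ] [111 181 111]
(320, 320) [ 0.433 -0.017  0.105] [110 182 109]
(320, 335) [ 0.429 -0.017  0.108] [111 189 108]
(320, 342) [ 0.427 -0.017  0.11 ] [112 185 109]
(262, 335) [0.417 0.007 0.092] [75 11 94]
(268, 342) [0.415 0.004 0.095] [105   5 103]
(378, 335) [ 0.416 -0.041  0.091] [ 80  14 106]
(385, 340) [ 0.342 -0.066 -0.002] [ 96   9 141]
(255, 345) [ 0.338  0.032 -0.001] [ 27  23 102]
(250, 240) [0.446 0.017 0.059] [30 16 96]
(390, 240) [ 0.446 -0.051  0.06 ] [26 20 91]
(320, 290) [ 0.465 -0.017  0.142] [96 17 77]
wrist blue y -0.045 100 [[0.444, 0.092], [0.445, 0.092], [0.445, 0.091], [0.446, 0.092], [0.446, 0.09], [0.447, 0.089], [0.448, 0.089], [0.448, 0.088], [0.45, 0.085]]
wrist blue y -0.035 1137 [[0.428, 0.107], [0.432, 0.105], [0.434, 0.103], [0.446, 0.092], [0.448, 0.089], [0.45, 0.086], [0.452, 0.084], [0.454, 0.081], [0.459, 0.076]]
wrist blue 
[... 559 characters left out ...]
441, 0.095], [0.441, 0.07], [0.445, 0.092], [0.446, 0.089], [0.448, 0.088], [0.45, 0.09], [0.453, 0.086], [0.456, 0.083]]
scene blue y -0.035 46 [[0.436, 0.098], [0.439, 0.105], [0.444, 0.102], [0.444, 0.099], [0.447, 0.091], [0.448, 0.086], [0.452, 0.086], [0.454, 0.088], [0.457, 0.084], [0.461, 0.078]]
scene blue y -0.018 61 [[0.422, 0.106], [0.439, 0.106], [0.441, 0.104], [0.444, 0.094], [0.448, 0.094], [0.453, 0.085], [0.456, 0.092], [0.46, 0.075], [0.464, 0.079]]
scene blue y 0 42 [[0.435, 0.1], [0.439, 0.101], [0.441, 0.092], [0.444, 0.092], [0.447, 0.088], [0.448, 0.092], [0.451, 0.088], [0.452, 0.089], [0.458, 0.082]]
scene blue y 0.008 0 []
rim 0.39465478238692053 0.4051923295180697
```

The wrist depth shows the body is tilted about 74° and has slipped in the pads. The grip is now near the lower lip and is pinching the lid ajar. The simplest fix is to lay the can across the rim with its mouth on the tray floor, a static slope of about 115°, and release it there.

```bash
python3 -m jog '[[[-1,0.15,0,0,0],[-1,0.3,0,0,0],[-1,0.3,0,-0.1,0],[-1,0.32,0,-0.2,0],[-1,0.32,0,-0.3,0],[-1,0.32,0,-0.4,0],[-1,0.32,0,-0.4,0]]]'; python3 -m jog '[[[0.25,0,0,0,0],[0.35,0,0,0,0],[0.5,0,0,0,0],[0.7,0,0,0,0],[0.7,0,0,0,0],[0.7,0,0,0,0]]]';  python3 - <<'E'
from h import *
look("wrist","d2w.png"); look("scene","d2.png",(270,110,410,240),2.8)
a=cv2.imread("pics/d2w.png")[:400];b=cv2.imread("pics/d2.png")
a=cv2.resize(a,(400,250)); o=np.zeros((max(250,b.shape[0]),800,3),np.uint8);o[:250,:400]=a;o[:b.shape[0],400:400+b.shape[1]]=b[:,:400];cv2.imwrite("pics/d2m.png",o)
E
python3 lid.py
```

```text
clock: 18.7
tool_pos: [0.453, -0.0183, 0.1055]
eef_rot: [[1.0, -0.0, -0.001], [-0.0, -1.0, 0.0], [-0.001, -0.0, -1.0]]
wrist_force: [0.5, -0.5, -0.2]
opening: 0.559
clock: 19.45
tool_pos: [0.4533, -0.0183, 0.1059]
eef_rot: [[1.0, -0.0, 0.0], [-0.0, -1.0, -0.0], [0.0, 0.0, -1.0]]
wrist_force: [0.4, 0.3, -0.1]
opening: 0.85
lid 0
blob [320. 198.] 60 med [ 0.463 -0.067  0.044] max z 0.06 rng [0.01  0.016 0.035]
blob [357. 201.] 51 med [0.464 0.026 0.044] max z 0.058 rng [0.007 0.013 0.032]
blob [383. 223.] 53 med [0.525 0.093 0.039] max z 0.042 rng [0.143 0.003 0.017]
F [-0.2 -0.5 -0.1] pos [ 0.4533 -0.0183  0.1059] clock 19.6
```

View pics/d2m.png

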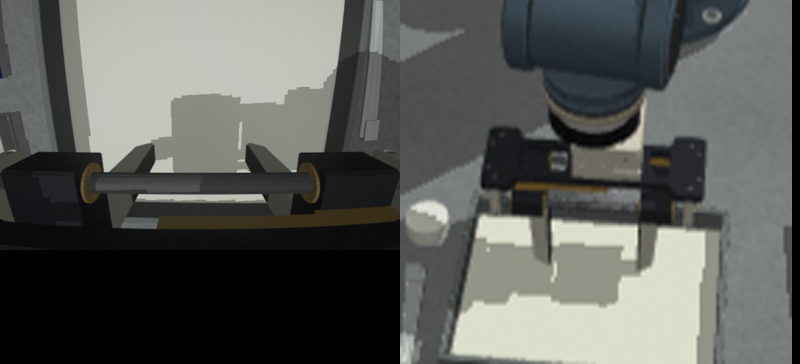

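The can is no longer between the fingers; it probably slipped back outside the rim. I'll lift clear and look.

```bash
python3 -m jog '[[[1,0.3,0,1,0],[1,1,0,2,0],[1,2,-1,3,0],[1,2,-3,3,0],[1,2,-3,3,0],[1,2,-3,3,0],[1,2,-3,3,0]]]'; python3 - <<'E'
from h import *
c=look("top","e1.png",(200,160,440,320),3.3)
import pickle;pickle.dump(c,open("top.pkl","wb"))
E
```

```text
clock: 20.48
tool_pos: [0.553, -0.168, 0.2556]
eef_rot: [[1.0, -0.001, -0.001], [-0.001, -1.0, 0.0], [-0.001, -0.0, -1.0]]
wrist_force: [-0.0, 0.0, -0.8]
opening: 0.996
```

View pics/e1.png

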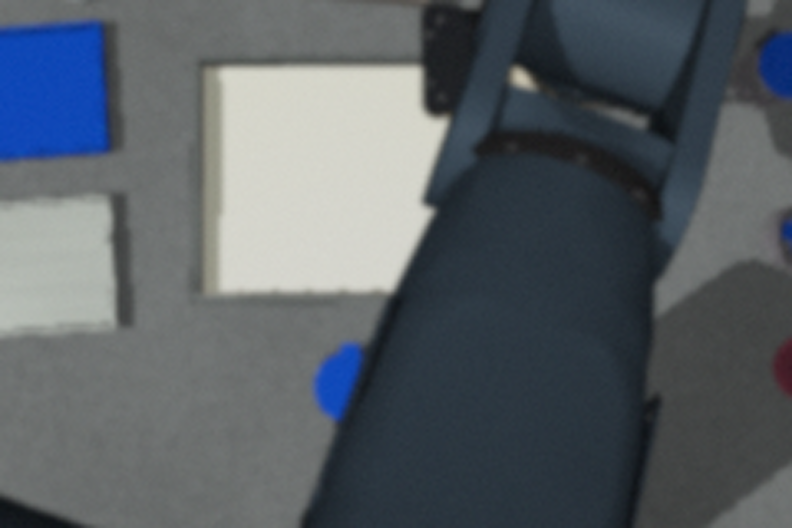

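The can has righted itself and stands in front of the tray; its lid is at about px (304,276). Measuring it by numbers only.

```bash
cat > lids.py <<'E'
from h import *
def lids(nm):
    c=look(nm);W=cloud(c);hsv=cv2.cvtColor(c["pixels"],cv2.COLOR_RGB2HSV)
    b=((hsv[...,0]>105)&(hsv[...,0]<130)&(hsv[...,1]>150)&(W[...,2]>.03)&(W[...,2]<.2)&(W[...,0]<.75)).astype(np.uint8)
    n,l,st,ce=cv2.connectedComponentsWithStats(b)
    for i in range(1,n):
        if st[i,4]<60: continue
        m=cv2.erode((l==i).astype(np.uint8),np.ones((3,3)))>0;P=W[m]
        if len(P)<20: continue
        q=P.mean(0);nn=np.linalg.svd(P-q)[2][2];nn*=np.sign(nn[2])
        cc,r=cv2.minEnclosingCircle((W[l==i][:,:2]*1000).astype(np.float32))
        print(nm,ce[i].round(),len(P),"mean",q.round(3),"normal",nn.round(2),"circ",np.round(cc,1),round(r,1),"mid",((P.min(0)+P.max(0))/2).round(3))
if __name__=="__main__":
    import sys
    for nm in sys.argv[1:]: lids(nm)
    s=arm.read_state();print("pos",np.round(s["tool_pos"],4),"clock",s["clock"],"F",np.round(s["wrist_force"],1))
E
python3 lids.py scene top
```

```text
scene [200. 143.] 141 mean [ 0.333 -0.405  0.089] normal [-0.03  0.    1.  ] circ [ 333.6 -407.6] 30.8 mid [ 0.333 -0.406  0.09 ]
scene [341. 151.] 159 mean [ 0.333 -0.025  0.089] normal [-0.04  0.    1.  ] circ [333.7 -27.7] 31.6 mid [ 0.332 -0.025  0.089]
scene [191. 172.] 155 mean [ 0.443 -0.398  0.089] normal [-0.04 -0.02  1.  ] circ [ 439.9 -394.7] 30.2 mid [ 0.44  -0.396  0.091]
scene [495. 184.] 200 mean [0.426 0.358 0.092] normal [-0.01  0.02  1.  ] circ [425.7 359.4] 29.9 mid [0.424 0.36  0.092]
scene [183. 211.] 229 mean [ 0.575 -0.379  0.089] normal [-0.03  0.    1.  ] circ [ 574.2 -382.3] 31.2 mid [ 0.573 -0.379  0.09 ]
top [440. 180.] 228 mean [ 0.571 -0.376  0.088] normal [ 0.01 -0.    1.  ] circ [ 569.3 -376.5] 30.1 mid [ 0.571 -0.375  0.088]
top [449. 231.] 229 mean [ 0.438 -0.394  0.089] normal [ 0.02 -0.03  1.  ] circ [ 434.8 -391. ] 30.9 mid [ 0.437 -0.391  0.088]
top [154. 242.] 262 mean [0.424 0.361 0.093] normal [-0.01  0.03  1.  ] circ [423.6 363.1] 29.9 mid [0.424 0.363 0.093]
top [454. 273.] 243 mean [ 0.33  -0.4    0.089] normal [-0.01 -0.04  1.  ] circ [ 328.3 -402.4] 30.4 mid [ 0.33  -0.4    0.091]
top [302. 275.] 116 mean [ 0.334 -0.012  0.089] normal [0.01 0.02 1.  ] circ [333.7 -18.1] 28.7 mid [ 0.335 -0.012  0.089]
pos [ 0.5532 -0.1672  0.2558] clock 20.625 F [ 0.4 -1.4  0.1]
```

C stands upright at (.331,-.021) with its hinge still at -x. I'll regrip it higher, slightly behind the axis, so the push has a longer lever.

```bash
python3 -m jog '[[[1,-4.52,2.93,0,0],[1,-4.52,2.93,0,0],[1,-4.52,2.93,0,0],[1,-4.52,2.93,0,0],[1,-4.52,2.93,0,0],[1,-4.52,2.93,-1,0],[1,-4.52,2.93,-2,0],[1,-4.52,2.93,-2.51,0],[1,-4.52,2.93,-2.51,0],[-1,-4.52,2.93,-2.51,0],[-1,-4.52,2.93,-2.51,0],[-1,-4.52,2.93,-2.51,0]]]'; python3 -m jog '[[[-1,0,0,0,0],[-1,0,0,0.3,0],[-1,0,0,0.66,0],[-1,0.3,0,0.66,0],[-1,0.6,0,0.66,0],[-1,0.6,0,0.66,0]]]'; python3 lids.py scene
```

```text
clock: 22.12
tool_pos: [0.3277, -0.0219, 0.1311]
eef_rot: [[1.0, -0.0, 0.002], [-0.0, -1.0, -0.0], [0.002, 0.0, -1.0]]
wrist_force: [-0.3, -0.6, 0.5]
opening: 0.728
clock: 22.88
tool_pos: [0.3583, -0.0218, 0.1628]
eef_rot: [[1.0, -0.0, -0.0], [-0.0, -1.0, 0.0], [-0.0, -0.0, -1.0]]
wrist_force: [-0.4, 0.3, -4.0]
opening: 0.573
scene [200. 143.] 137 mean [ 0.333 -0.405  0.089] normal [-0.03 -0.02  1.  ] circ [ 333.2 -408.3] 30.6 mid [ 0.334 -0.405  0.088]
scene [340. 151.] 131 mean [ 0.365 -0.025  0.118] normal [-0.08  0.01  1.  ] circ [366.  -22.8] 29.8 mid [ 0.363 -0.025  0.118]
scene [192. 172.] 177 mean [ 0.442 -0.397  0.089] normal [-0.02 -0.01  1.  ] circ [ 443.  -395.3] 32.9 mid [ 0.441 -0.394  0.09 ]
scene [495. 184.] 199 mean [0.426 0.358 0.092] normal [-0.01  0.02  1.  ] circ [424.9 359.9] 29.1 mid [0.425 0.36  0.092]
scene [183. 212.] 216 mean [ 0.575 -0.379  0.09 ] normal [-0.03 -0.01  1.  ] circ [ 572.3 -380. ] 31.0 mid [ 0.576 -0.378  0.09 ]
pos [ 0.3574 -0.0217  0.1627] clock 22.925 F [-0.1  0.  -3.1]
```

```bash
python3 -m jog '[[[-1,0.16,0,0,0],[-1,0.33,0,0.05,0],[-1,0.5,0,0.09,0],[-1,0.66,0,0.1,0],[-1,0.82,0,0.07,0],[-1,0.96,0,0.03,0],[-1,1.1,0,-0.03,0],[-1,1.1,0,-0.03,0]]]'; python3 lids.py scene | grep -v -- "-0.3\|-0.40\|0.35"
```

```text
clock: 23.92
tool_pos: [0.4128, -0.0218, 0.1617]
eef_rot: [[1.0, -0.0, 0.001], [-0.0, -1.0, -0.0], [0.001, 0.0, -1.0]]
wrist_force: [-0.2, 0.6, -2.0]
opening: 0.567
scene [339. 166.] 253 mean [ 0.421 -0.025  0.118] normal [ 0.33 -0.02  0.95] circ [421.7 -20.8] 31.4 mid [ 0.422 -0.025  0.117]
pos [ 0.4126 -0.0218  0.1618] clock 23.975 F [-0.1 -0.5 -2.8]
```

```bash
python3 - <<'E'
from h import *
w=look("wrist","f1w.png"); look("scene","f1.png",(290,120,390,220),4)
a=cv2.resize(cv2.imread("pics/f1w.png")[150:400,160:480],(400,312));b=cv2.imread("pics/f1.png")
o=np.zeros((400,800,3),np.uint8);o[:312,:400]=a;o[:,400:]=b;cv2.imwrite("pics/f1m.png",o)
W=cloud(w)
for v in range(200,400,8):
  print(v,[tuple(W[v,u].round(3)) for u in (262,290,320,350,378)])
E
```

```text
200 [(np.float64(0.422), np.float64(0.021), np.float64(0.017)), (np.float64(0.422), np.float64(0.001), np.float64(0.017)), (np.float64(0.444), np.float64(-0.021), np.float64(0.108)), (np.float64(0.422), np.float64(-0.042), np.float64(0.017)), (np.float64(0.422), np.float64(-0.062), np.float64(0.018))]
208 [(np.float64(0.416), np.float64(0.021), np.float64(0.017)), (np.float64(0.416), np.float64(0.001), np.float64(0.016)), (np.float64(0.441), np.float64(-0.021), np.float64(0.109)), (np.float64(0.416), np.float64(-0.042), np.float64(0.016)), (np.float64(0.416), np.float64(-0.063), np.float64(0.017))]
216 [(np.float64(0.41), np.float64(0.021), np.float64(0.017)), (np.float64(0.438), np.float64(-0.008), np.float64(0.109)), (np.float64(0.438), np.float64(-0.021), np.float64(0.11)), (np.float64(0.438), np.float64(-0.033), np.float64(0.11)), (np.float64(0.41), np.float64(-0.063), np.float64(0.016))]
224 [(np.float64(0.404), np.float64(0.022), np.float64(0.016)), (np.float64(0.435), np.float64(-0.008), np.float64(0.11)), (np.float64(0.435), np.float64(-0.021), np.float64(0.111)), (np.float64
[... 5749 characters left out ...]
435), np.float64(-0.026), np.float64(0.197)), (np.float64(0.436), np.float64(-0.03), np.float64(0.198))]
384 [(np.float64(0.435), np.float64(-0.011), np.float64(0.199)), (np.float64(0.435), np.float64(-0.015), np.float64(0.199)), (np.float64(0.436), np.float64(-0.02), np.float64(0.2)), (np.float64(0.435), np.float64(-0.025), np.float64(0.199)), (np.float64(0.435), np.float64(-0.03), np.float64(0.199))]
392 [(np.float64(0.435), np.float64(-0.011), np.float64(0.2)), (np.float64(0.434), np.float64(-0.015), np.float64(0.2)), (np.float64(0.434), np.float64(-0.02), np.float64(0.2)), (np.float64(0.435), np.float64(-0.025), np.float64(0.2)), (np.float64(0.436), np.float64(-0.03), np.float64(0.201))]
```

View pics/f1m.png

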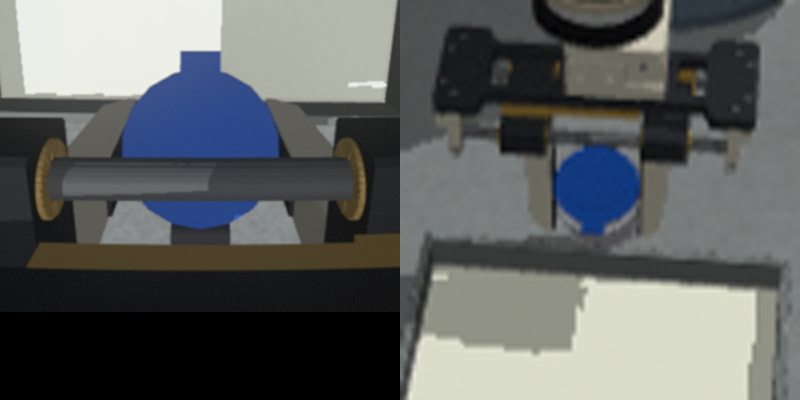

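```bash
python3 - <<'E'
from h import *
for nm in("top","scene"):
    c=look(nm);W=cloud(c)
    for y in(-.1,-.021,.06):
        m=(abs(W[...,1]-y)<.012)&(W[...,0]>.375)&(W[...,0]<.43)&(W[...,2]<.06);Q=W[m];print(nm,y,[(round(b,3),np.median(Q[abs(Q[:,0]-b)<.002][:,2]).round(3)) for b in np.arange(.376,.43,.004) if (abs(Q[:,0]-b)<.002).any()])
w=look("wrist");W=cloud(w)
for y in(-.09,-.075,.04):
    m=(abs(W[...,1]-y)<.008)&(W[...,0]>.33)&(W[...,0]<.43)&(W[...,2]<.06);Q=W[m];print("wrist",y,[(round(b,3),np.median(Q[abs(Q[:,0]-b)<.0015][:,2]).round(3)) for b in np.arange(.376,.43,.003) if (abs(Q[:,0]-b)<.0015).any()])
print(arm.read_state()["clock"])
E
```

```text
top -0.1 []
top -0.021 []
top 0.06 []
scene -0.1 [(np.float64(0.392), np.float64(0.036)), (np.float64(0.396), np.float64(0.027)), (np.float64(0.4), np.float64(0.029)), (np.float64(0.404), np.float64(0.019)), (np.float64(0.408), np.float64(0.017)), (np.float64(0.412), np.float64(0.017)), (np.float64(0.416), np.float64(0.016)), (np.float64(0.42), np.float64(0.017)), (np.float64(0.424), np.float64(0.017)), (np.float64(0.428), np.float64(0.017))]
scene -0.021 [(np.float64(0.384), np.float64(0.031)), (np.float64(0.392), np.float64(0.037)), (np.float64(0.396), np.float64(0.039)), (np.float64(0.4), np.float64(0.028)), (np.float64(0.404), np.float64(0.033)), (np.float64(0.408), np.float64(0.018)), (np.float64(0.412), np.float64(0.016)), (np.float64(0.416), np.float64(0.017)), (np.float64(0.42), np.float64(0.017)), (np.float64(0.424), np.float64(0.018)), (np.float64(0.428), np.float64(0.016))]
scene 0.06 [(np.float64(0.392), np.float64(0.034)), (np.float64(0.396), np.float64(0.034)), (np.float64(0.4), np.float64(0.033)), (np.float64(0.404), np.float64(0.025)), (np.float64(0.408), np.float64(0
[... 1023 characters left out ...]
7)), (np.float64(0.415), np.float64(0.016)), (np.float64(0.418), np.float64(0.017)), (np.float64(0.421), np.float64(0.017)), (np.float64(0.424), np.float64(0.017)), (np.float64(0.427), np.float64(0.017))]
wrist 0.04 [(np.float64(0.394), np.float64(0.039)), (np.float64(0.397), np.float64(0.04)), (np.float64(0.4), np.float64(0.028)), (np.float64(0.403), np.float64(0.016)), (np.float64(0.406), np.float64(0.016)), (np.float64(0.409), np.float64(0.016)), (np.float64(0.412), np.float64(0.017)), (np.float64(0.415), np.float64(0.016)), (np.float64(0.418), np.float64(0.017)), (np.float64(0.421), np.float64(0.017)), (np.float64(0.424), np.float64(0.017)), (np.float64(0.427), np.float64(0.017))]
24.225
```

The rim geometry rules out a 20° body tilt, so the long pads are pinching the lid ajar again. New plan:
1. Tip the can further on the rim.
2. Carry it back and lay it on its side on the bench.
3. Regrip it crosswise, where only 15 mm of pad bears on it and the lid stays free, and hang its bottom end on the rim.

```bash
python3 -m jog '[[[-1,0.1,0,-0.08,0],[-1,0.21,0,-0.18,0],[-1,0.3,0,-0.28,0],[-1,0.36,0,-0.38,0],[-1,0.36,0,-0.38,0],[-1,0.36,0,0.2,0],[-1,-0.4,0,0.2,0],[-1,-1.3,0,0.2,0],[-1,-1.3,0,0.2,0]]]'; python3 - <<'E'
from h import *
w=look("wrist");W=cloud(w);hsv=cv2.cvtColor(w["pixels"],cv2.COLOR_RGB2HSV)
p=np.array(arm.read_state()["tool_pos"]);print(p.round(4))
for v in range(200,400,6):
    print(v,[(tuple((W[v,u]-[p[0],-.0218,p[2]-.0653]).round(3).tolist()),int(hsv[v,u,1])) for u in (255,265,320,375)])
E
```

```text
clock: 25.35
tool_pos: [0.3446, -0.0215, 0.1717]
eef_rot: [[1.0, -0.001, -0.002], [-0.001, -1.0, 0.0], [-0.002, -0.0, -1.0]]
wrist_force: [1.8, -0.0, -2.7]
opening: 0.568
[ 0.3466 -0.0218  0.172 ]
200 [((0.001, 0.054, -0.107), 9), ((0.0, 0.046, -0.107), 10), ((0.028, 0.002, 0.005), 173), ((0.0, -0.043, -0.107), 10)]
206 [((-0.004, 0.054, -0.106), 10), ((-0.004, 0.046, -0.107), 10), ((0.026, 0.002, 0.006), 173), ((-0.005, -0.043, -0.107), 10)]
212 [((-0.01, 0.054, -0.107), 9), ((-0.01, 0.046, -0.107), 9), ((0.023, 0.002, 0.008), 176), ((-0.009, -0.043, -0.106), 15)]
218 [((-0.015, 0.054, -0.107), 7), ((-0.015, 0.046, -0.107), 11), ((0.021, 0.002, 0.01), 172), ((-0.015, -0.043, -0.107), 12)]
224 [((-0.02, 0.055, -0.108), 10), ((-0.02, 0.047, -0.108), 9), ((0.019, 0.002, 0.011), 179), ((-0.02, -0.043, -0.107), 13)]
230 [((-0.025, 0.055, -0.107), 6), ((0.006, 0.031, -0.017), 11), ((0.017, 0.002, 0.014), 183), ((0.006, -0.028, -0.017), 19)]
236 [((0.007, 0.034, -0.008), 14), ((0.014, 0.025, 0.014), 158), ((0.015, 0.002, 0.014), 184), ((0.014, -0.022, 0.013), 161)]
242 [((0.006, 0.033, 0.0
[... 2584 characters left out ...]
02, 0.013, 0.098), 51), ((0.021, 0.012, 0.098), 39), ((0.021, 0.002, 0.099), 35), ((0.02, -0.008, 0.097), 47)]
374 [((0.021, 0.013, 0.1), 44), ((0.021, 0.011, 0.1), 46), ((0.02, 0.002, 0.099), 9), ((0.02, -0.008, 0.099), 27)]
380 [((0.021, 0.013, 0.101), 49), ((0.021, 0.011, 0.102), 36), ((0.021, 0.002, 0.101), 32), ((0.02, -0.008, 0.1), 0)]
386 [((0.021, 0.012, 0.103), 12), ((0.02, 0.011, 0.102), 22), ((0.021, 0.002, 0.102), 36), ((0.02, -0.008, 0.102), 23)]
392 [((0.02, 0.012, 0.103), 13), ((0.02, 0.011, 0.103), 28), ((0.02, 0.002, 0.103), 28), ((0.021, -0.007, 0.104), 51)]
398 [((0.02, 0.012, 0.105), 12), ((0.02, 0.011, 0.105), 32), ((0.02, 0.002, 0.105), 13), ((0.02, -0.007, 0.104), 20)]
```

```bash
cat > tilt.py <<'E'
from h import *
def tilt():
    s=arm.read_state();p=np.array(s["tool_pos"]);w=look("wrist");W=cloud(w);hsv=cv2.cvtColor(w["pixels"],cv2.COLOR_RGB2HSV)
    d=W-(p-[0,0,.0653]);m=(hsv[...,1]>130)&(abs(hsv[...,0].astype(int)-112)<10)&(np.abs(d[...,1])<.02)&(np.linalg.norm(d,axis=-1)<.12)
    Q=d[m]
    if len(Q)<30: return print("no lid",len(Q),p.round(4))
    q=np.polyfit(Q[:,0],Q[:,2],1); ll=np.abs(d[...,1])<.028
    lo,hi=np.percentile(Q[:,0],[1,99]); k=np.argmax(Q[:,0]);
    print("lid tilt",np.degrees(np.arctan(-q[0])).round(1),"x",lo.round(3),hi.round(3),"z at ends",np.polyval(q,[lo,hi]).round(3),"n",len(Q),"open",round(s["opening"],3),"F",np.round(s["wrist_force"],1),"tcp",p.round(4),"t",round(s["clock"],2))
tilt()
E
python3 tilt.py; python3 -m jog '[[[-1,0,0,0,0],[-1,0,0,0,0],[-1,0,0,0,0],[-1,0,0,0,0]]]'; python3 tilt.py
```

```text
lid tilt 27.1 x -0.014 0.034 z at ends [0.033 0.008] n 7747 open 0.567 F [ 0.4  0.2 -2.3] tcp [ 0.3466 -0.0218  0.172 ] t 25.4
clock: 25.95
tool_pos: [0.3473, -0.0218, 0.1719]
eef_rot: [[1.0, -0.0, -0.0], [-0.0, -1.0, 0.0], [-0.0, -0.0, -1.0]]
wrist_force: [0.1, -0.5, -2.0]
opening: 0.569
lid tilt 26.7 x -0.014 0.034 z at ends [0.032 0.009] n 7760 open 0.569 F [ 0.1 -0.5 -2. ] tcp [ 0.3473 -0.0218  0.1719] t 25.95
```

The can drifts back toward upright under its own weight, so the pads hold little torque. That makes tipping easy as long as the bottom doesn't pop over the rim, and righting will be nearly automatic. I'll retry with the rim bearing about 28 mm above the can's bottom.

```bash
python3 -m jog '[[[-1,0,0,-0.41,0],[-1,0.5,0,-0.41,0],[-1,0.77,0,-0.41,0],[-1,0.93,0,-0.4,0],[-1,1.09,0,-0.41,0],[-1,1.21,0,-0.44,0],[-1,1.32,0,-0.48,0],[-1,1.32,0,-0.48,0]]]'; python3 tilt.py
```

```text
clock: 27.0
tool_pos: [0.4134, -0.0218, 0.1477]
eef_rot: [[1.0, -0.0, -0.0], [-0.0, -1.0, 0.0], [-0.0, -0.0, -1.0]]
wrist_force: [-0.4, 0.1, -3.9]
opening: 0.565
lid tilt 27.6 x -0.014 0.034 z at ends [0.033 0.008] n 7663 open 0.565 F [-0.4  0.1 -3.9] tcp [ 0.4134 -0.0218  0.1477] t 27.0
```

```bash
python3 - <<'E'
from h import *
look("scene","g1.png",(300,125,380,205),7); w=look("wrist","g1w.png")
a=cv2.imread("pics/g1.png");b=cv2.imread("pics/g1w.png")[190:370,240:400];b=cv2.resize(b,(240,270),interpolation=cv2.INTER_CUBIC)
o=np.zeros((560,800,3),np.uint8);o[:,:560]=a;o[:270,560:]=b;cv2.imwrite("pics/g1m.png",o)
E
```

```text
(no output)
```

View pics/g1m.png

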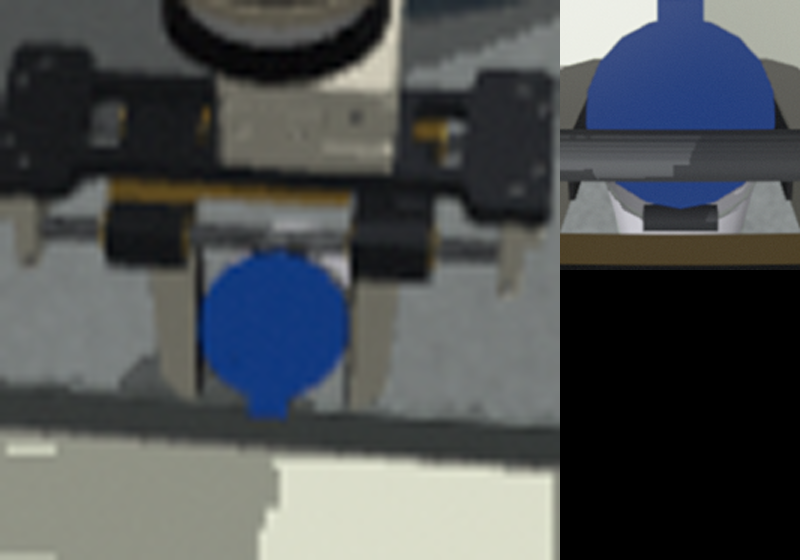

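The wrist view shows the body tilted well past the lid, so the can is following the plan and only the lid is held by the pads. That leaves the mouth open, so I'll continue along the path.

```bash
python3 -m jog '[[[-1,0.1,0,-0.06,0],[-1,0.21,0,-0.13,0],[-1,0.29,0,-0.22,0],[-1,0.37,0,-0.31,0],[-1,0.47,0,-0.38,0],[-1,0.57,0,-0.45,0],[-1,0.6,0,-0.52,0],[-1,0.61,0,-0.59,0],[-1,0.61,0,-0.64,0],[-1,0.61,0,-0.68,0],[-1,0.61,0,-0.68,0],[-1,0.61,0,-0.68,0]]]'; python3 tilt.py; python3 lid.py; python3 - <<'E'
from h import *
w=look("wrist","h1w.png");W=cloud(w);p=np.array(arm.read_state()["tool_pos"])-[0,0,.0653]
for v in (320,326,332,338,344): print(v,[tuple((W[v,u]-p).round(3).tolist()) for u in(255,262,270,300,320,340,370,378,385)])
E
```

```text
clock: 28.65
tool_pos: [0.4441, -0.0219, 0.1141]
eef_rot: [[1.0, -0.0, 0.001], [-0.0, -1.0, -0.0], [0.001, 0.0, -1.0]]
wrist_force: [3.1, -0.9, 2.8]
opening: 0.565
lid tilt 75.1 x 0.007 0.019 z at ends [ 0.034 -0.012] n 5064 open 0.565 F [ 3.1 -0.9  2.8] tcp [ 0.4441 -0.0219  0.1141] t 28.65
lid 341 mid [ 0.463 -0.025  0.063] rng [0.037 0.052 0.051] normal [ 0.84 -0.01  0.54]
blob [324. 196.] 40 med [ 0.455 -0.057  0.047] max z 0.059 rng [0.022 0.019 0.029]
blob [350. 197.] 46 med [0.454 0.007 0.045] max z 0.058 rng [0.019 0.017 0.029]
blob [383. 223.] 55 med [0.526 0.093 0.039] max z 0.043 rng [0.151 0.003 0.019]
F [ 3.7 -0.3  4.1] pos [ 0.4438 -0.0219  0.114 ] clock 28.75
320 [(-0.044, 0.038, -0.013), (-0.02, 0.027, 0.022), (-0.014, 0.022, 0.031), (-0.009, 0.009, 0.038), (-0.009, 0.001, 0.038), (-0.009, -0.006, 0.037), (-0.014, -0.019, 0.031), (-0.02, -0.024, 0.021), (-0.045, -0.036, -0.016)]
326 [(-0.045, 0.037, -0.009), (-0.023, 0.027, 0.022), (-0.016, 0.022, 0.031), (-0.01, 0.009, 0.04), (-0.01, 0.001, 0.04), (-0.011, -0.006, 0.039), (-0.017, -0.019, 0.03), (-0.024, -0.025, 0.021), (-0.045, -0.035, -0.009)]
332 [(-0.049, 0.037, -0.009), (-0.025, 0.027, 0.023), (-0.02, 0.022, 0.03), (-0.014, 0.009, 0.039), (-0.013, 0.001, 0.039), (-0.013, -0.006, 0.039), (-0.02, -0.019, 0.031), (-0.026, -0.025, 0.022), (-0.049, -0.035, -0.009)]
338 [(-0.082, 0.047, -0.049), (-0.029, 0.027, 0.022), (-0.022, 0.022, 0.031), (-0.017, 0.009, 0.038), (-0.015, 0.001, 0.041), (-0.016, -0.006, 0.039), (-0.023, -0.02, 0.03), (-0.03, -0.025, 0.021), (-0.083, -0.044, -0.048)]
344 [(-0.088, 0.047, -0.049), (-0.032, 0.027, 0.023), (-0.026, 0.022, 0.031), (-0.019, 0.009, 0.039), (-0.018, 0.001, 0.041), (-0.019, -0.006, 0.039), (-0.024, -0.019, 0.032), (-0.088, -0.04, -0.049), (-0.088, -0.045, -0.049)]
```

The can now lies level across the rim, held near its mouth. If I release it here it would fall back as before, so I'll drag it inward until the rim supports it about 18 mm from its bottom and then let go. The mouth then drops onto the tray floor and stays there at about 112°.

```bash
python3 -m jog '[[[-1,0.1,0,0,0],[-1,0.2,0,0,0],[-1,0.3,0,0,0],[-1,0.36,0,0,0],[-1,0.36,0,0,0]]]'; python3 - <<'E'
from h import *
w=look("wrist","h2w.png");W=cloud(w);p=np.array(arm.read_state()["tool_pos"])-[0,0,.0653];print(p)
for v in (326,338,344): print(v,[tuple((W[v,u]-p).round(3).tolist()) for u in(262,270,300,320,340,370,378)])
E
python3 tilt.py
```

```text
clock: 29.42
tool_pos: [0.4618, -0.0218, 0.1138]
eef_rot: [[1.0, -0.0, -0.0], [-0.0, -1.0, 0.0], [-0.0, -0.0, -1.0]]
wrist_force: [0.4, -0.1, -0.8]
opening: 0.56
[ 0.46166456 -0.02178746  0.04850743]
326 [(-0.023, 0.027, 0.022), (-0.018, 0.022, 0.029), (-0.01, 0.009, 0.039), (-0.011, 0.001, 0.039), (-0.011, -0.006, 0.038), (-0.017, -0.019, 0.03), (-0.024, -0.025, 0.02)]
338 [(-0.03, 0.028, 0.02), (-0.023, 0.022, 0.03), (-0.017, 0.009, 0.038), (-0.015, 0.001, 0.04), (-0.017, -0.006, 0.038), (-0.023, -0.02, 0.03), (-0.03, -0.025, 0.021)]
344 [(-0.033, 0.028, 0.021), (-0.025, 0.022, 0.031), (-0.019, 0.009, 0.039), (-0.018, 0.001, 0.04), (-0.019, -0.006, 0.039), (-0.026, -0.02, 0.03), (-0.063, -0.033, -0.017)]
lid tilt 43.2 x 0.009 0.046 z at ends [0.036 0.002] n 9929 open 0.565 F [-0.1 -0.  -1.1] tcp [ 0.4617 -0.0218  0.1138] t 29.48
```

```bash
python3 -m jog '[[[0.3,0,0,0,0],[0.4,0,0,0,0],[0.5,0,0,0,0],[0.6,0,0,0,0],[0.6,0,0,0,0],[0.6,0,0,0,0]]]'; python3 tilt.py; python3 lid.py;  python3 - <<'E'
from h import *
w=look("wrist","i1w.png");look("scene","i1.png",(270,120,400,250),4.3)
a=cv2.imread("pics/i1.png")[:,:500];b=cv2.resize(cv2.imread("pics/i1w.png")[60:400,160:480],(300,319))
o=np.zeros((560,800,3),np.uint8);o[:a.shape[0],:a.shape[1]]=a;o[:319,500:]=b;cv2.imwrite("pics/i1m.png",o)
E
```

```text
clock: 30.28
tool_pos: [0.4618, -0.0218, 0.1139]
eef_rot: [[1.0, -0.0, 0.0], [-0.0, -1.0, 0.0], [0.0, -0.0, -1.0]]
wrist_force: [0.0, -1.2, 0.3]
opening: 0.796
lid tilt 41.0 x 0.026 0.068 z at ends [ 0.019 -0.018] n 8267 open 0.796 F [ 0.  -1.2  0.3] tcp [ 0.4618 -0.0218  0.1139] t 30.27
lid 363 mid [ 0.509 -0.026  0.049] rng [0.046 0.05  0.04 ] normal [ 0.65 -0.01  0.76]
blob [328. 197.] 27 med [ 0.471 -0.048  0.056] max z 0.06 rng [0.034 0.008 0.027]
blob [346. 200.] 45 med [ 0.47  -0.001  0.054] max z 0.06 rng [0.038 0.014 0.034]
blob [320. 200.] 47 med [ 0.472 -0.067  0.047] max z 0.06 rng [0.008 0.015 0.03 ]
blob [354. 202.] 46 med [0.472 0.019 0.048] max z 0.06 rng [0.006 0.015 0.03 ]
blob [383. 223.] 54 med [0.526 0.093 0.039] max z 0.045 rng [0.144 0.003 0.019]
F [-0.7 -0.   0.5] pos [ 0.4618 -0.0218  0.1139] clock 30.375
```

View pics/i1m.png

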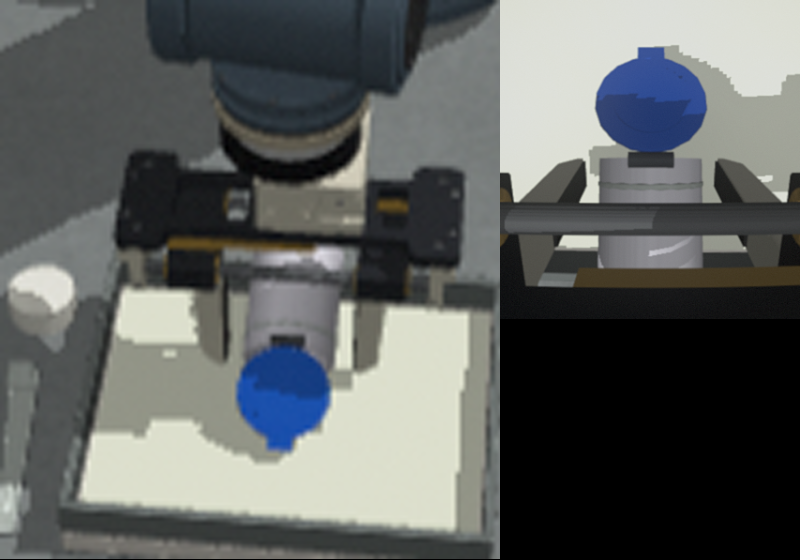

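```bash
cat > slope.py <<'E'
from h import *
s=arm.read_state();p=np.array(s["tool_pos"])
for nm in("wrist","scene"):
    w=look(nm);W=cloud(w);hsv=cv2.cvtColor(w["pixels"],cv2.COLOR_RGB2HSV)
    y0=-.021 if nm=="wrist" else -.024
    m=(abs(W[...,1]-y0)<.004)&(W[...,0]>.3)&(W[...,0]<.57)&(W[...,2]<.12)&(W[...,2]>.019)
    Q=W[m];H=hsv[m]
    print(nm,[(round(b,3),np.median(Q[abs(Q[:,0]-b)<.002][:,2]).round(3),int(np.median(H[abs(Q[:,0]-b)<.002][:,1]))) for b in np.arange(.32,.57,.006) if (abs(Q[:,0]-b)<.002).any()])
E
python3 slope.py
```

```text
wrist [(np.float64(0.44), np.float64(0.081), 9), (np.float64(0.446), np.float64(0.079), 9), (np.float64(0.452), np.float64(0.078), 9), (np.float64(0.464), np.float64(0.072), 9), (np.float64(0.47), np.float64(0.071), 9), (np.float64(0.476), np.float64(0.068), 9), (np.float64(0.482), np.float64(0.071), 22), (np.float64(0.488), np.float64(0.067), 169), (np.float64(0.494), np.float64(0.062), 172), (np.float64(0.5), np.float64(0.058), 171), (np.float64(0.506), np.float64(0.052), 168), (np.float64(0.512), np.float64(0.047), 172), (np.float64(0.518), np.float64(0.042), 166), (np.float64(0.524), np.float64(0.035), 159), (np.float64(0.53), np.float64(0.03), 154)]
scene [(np.float64(0.434), np.float64(0.084), 9), (np.float64(0.44), np.float64(0.084), 11), (np.float64(0.446), np.float64(0.076), 9), (np.float64(0.452), np.float64(0.077), 10), (np.float64(0.458), np.float64(0.075), 9), (np.float64(0.464), np.float64(0.073), 8), (np.float64(0.47), np.float64(0.071), 6), (np.float64(0.476), np.float64(0.068), 7), (np.float64(0.482), np.float64(0.069), 20), (np.float64(0.488), np.float64(0.072), 51), (np.float64(0.494), np.float64(0.063), 212), (np.float64(0.5), np.float64(0.059), 214), (np.float64(0.506), np.float64(0.054), 214), (np.float64(0.512), np.float64(0.05), 216), (np.float64(0.518), np.float64(0.043), 215), (np.float64(0.524), np.float64(0.034), 217), (np.float64(0.53), np.float64(0.035), 215), (np.float64(0.536), np.float64(0.028), 119), (np.float64(0.548), np.float64(0.019), 21)]
```

The can rests mouth-down at about 20°. By the geometry the ball is out on the floor at x≈.494 with the lid flapped over it. I'll regrip farther back, crosswise and centred on the axis, and lift so the lid slides off the ball.

```bash
python3 -m jog '[[[0.6,-0.34,0,0.05,0],[0.6,-0.34,0,0.05,0],[-1,-0.34,0,0.05,0],[-1,-0.34,0,0.05,0],[-1,-0.34,0,0.05,0],[-1,-0.34,0,0.05,0],[-1,-0.34,0,0.3,0],[-1,-0.34,0,0.6,0],[-1,-0.34,0,0.9,0],[-1,-0.34,0,1.1,0],[-1,-0.34,0,1.1,0],[-1,-0.34,0,1.1,0]]]'; python3 w.py; python3 lid.py; python3 slope.py
```

```text
clock: 32.08
tool_pos: [0.4446, -0.0218, 0.1687]
eef_rot: [[1.0, -0.0, -0.0], [-0.0, -1.0, 0.0], [-0.0, -0.0, -1.0]]
wrist_force: [0.4, 0.0, -0.6]
opening: 0.566
F [ 0.1  -0.04 -1.16] sd [0.61 0.36 0.46] tau23 [-43.12 -20.33] [0.23 0.09] q [-0.15  0.37  2.03  0.    0.74  1.42] clock 32.425
lid 253 mid [ 0.488 -0.025  0.092] rng [0.011 0.048 0.058] normal [ 1.   -0.01  0.01]
blob [383. 222.] 53 med [0.524 0.094 0.039] max z 0.043 rng [0.15  0.003 0.017]
blob [336. 211.] 161 med [ 0.504 -0.023  0.043] max z 0.054 rng [0.03  0.035 0.028]
F [-0.8 -1.  -0.7] pos [ 0.4447 -0.0218  0.1688] clock 32.525
wrist [(np.float64(0.476), np.float64(0.12), 8), (np.float64(0.488), np.float64(0.097), 114), (np.float64(0.494), np.float64(0.051), 10), (np.float64(0.5), np.float64(0.05), 9), (np.float64(0.506), np.float64(0.045), 9), (np.float64(0.512), np.float64(0.033), 12)]
scene [(np.float64(0.476), np.float64(0.119), 8), (np.float64(0.488), np.float64(0.084), 220), (np.float64(0.494), np.float64(0.067), 112), (np.float64(0.5), np.float64(0.051), 9), (np.float64(0.506), np.float64(0.048), 11), (np.float64(0.512), np.float64(0.037), 11), (np.float64(0.542), np.float64(0.019), 21)]
```

The head is out, at (.496,-.023) with its top at z=.052, which is a 36 mm ball on the tray floor. The can now weighs 1.16 N. Next, the wash tray: lower the can nearly level inside it, then pull -x so the inner wall blocks the bottom edge and rights it.

```bash
python3 -m jog '[[[-1,0,0,0.8,0],[-1,0,1,0.83,0],[-1,2.71,6.74,0.83,0.6],[-1,2.71,6.74,0.83,0.6],[-1,2.71,6.74,0.83,0.6],[-1,2.71,6.74,0.83,0.6],[-1,2.71,6.74,0.83,0.6],[-1,2.71,6.74,0.83,0.6],[-1,2.71,6.74,0.83,0.6],[-1,2.71,6.74,0.83,0.6],[-1,2.71,6.74,0.83,0.6],[-1,2.71,6.74,0.83,0.6]]]'; cat > prof.py <<'E'
from h import *
s=arm.read_state();p=np.array(s["tool_pos"])-[0,0,.0653]
print("tcp",np.round(s["tool_pos"],4),"F",np.round(s["wrist_force"],1),"open",round(s["opening"],3),"t",round(s["clock"],2))
for nm in("wrist","scene","top"):
    w=look(nm);W=cloud(w);hsv=cv2.cvtColor(w["pixels"],cv2.COLOR_RGB2HSV);D=W-p
    m=(abs(D[...,1])<.005)&(abs(D[...,0])<.1)&(D[...,2]<.06)&(W[...,2]>.022)
    Q=D[m]*1000;H=hsv[m]
    print(nm,[(int(b),int(np.median(Q[abs(Q[:,0]-b)<2][:,2])),"B" if np.median(H[abs(Q[:,0]-b)<2][:,1])>120 else "") for b in np.arange(-90,90,5) if (abs(Q[:,0]-b)<2).any()])
E
python3 prof.py
```

```text
clock: 34.12
tool_pos: [0.5803, 0.3146, 0.2107]
eef_rot: [[0.999, 0.051, 0.0], [0.051, -0.999, 0.0], [0.0, -0.0, -1.0]]
wrist_force: [-0.3, -1.2, -1.0]
opening: 0.567
tcp [0.5803 0.3146 0.2107] F [-0.3 -1.2 -1. ] open 0.567 t 34.12
wrist [(-20, 35, ''), (-15, 33, ''), (-10, 32, ''), (5, 25, ''), (10, 24, ''), (15, 22, ''), (20, 20, ''), (25, 19, ''), (30, 16, ''), (35, 19, ''), (40, 18, ''), (45, -11, 'B')]
scene [(-25, 35, ''), (-20, 35, ''), (-15, 36, ''), (-10, 30, ''), (-5, 29, ''), (0, 28, ''), (5, 27, ''), (10, 25, ''), (15, 22, ''), (20, 21, ''), (25, 19, ''), (30, 17, ''), (35, 16, ''), (40, 16, ''), (45, -13, 'B')]
top []
```

```bash
python3 -m jog '[[[-1,0.06,0,-1,0],[-1,0.06,0,-1.9,0],[-1,0.06,0,-2.1,0],[-1,0.06,0,-2.2,0],[-1,0.06,0,-2.28,0],[-1,0.06,0,-2.28,0]]]'; python3 prof.py
```

```text
clock: 35.02
tool_pos: [0.5843, 0.3159, 0.099]
eef_rot: [[0.999, 0.052, 0.003], [0.052, -0.999, 0.002], [0.003, -0.001, -1.0]]
wrist_force: [-1.8, 0.2, 4.3]
opening: 0.566
tcp [0.5843 0.3159 0.099 ] F [-1.8  0.2  4.3] open 0.566 t 35.02
wrist [(-25, 33, ''), (-20, 33, ''), (-15, 31, ''), (-10, 31, ''), (5, 27, ''), (10, 26, ''), (15, 25, ''), (20, 24, ''), (25, 23, ''), (30, 23, ''), (35, 27, ''), (40, 11, 'B')]
scene [(-25, 31, ''), (-20, 32, ''), (-15, 32, ''), (-5, 30, ''), (0, 28, ''), (5, 28, ''), (10, 26, ''), (15, 24, ''), (20, 23, ''), (25, 23, ''), (30, 23, ''), (35, 25, ''), (40, 11, 'B'), (45, 1, 'B')]
top []
```

```bash
python3 -m jog '[[[-1,0.04,0,-0.05,0],[-1,0.04,0,-0.09,0],[-1,0.04,0,-0.09,0],[-1,0.04,0,-0.09,0]]]'; python3 prof.py
```

```text
clock: 35.67
tool_pos: [0.586, 0.3157, 0.094]
eef_rot: [[0.999, 0.052, 0.002], [0.052, -0.999, 0.001], [0.002, -0.001, -1.0]]
wrist_force: [-2.5, 0.6, 5.8]
opening: 0.564
tcp [0.586  0.3157 0.094 ] F [-2.5  0.6  5.8] open 0.564 t 35.67
wrist [(-25, 31, ''), (-20, 31, ''), (-15, 30, ''), (-10, 30, ''), (5, 29, ''), (10, 29, ''), (15, 28, ''), (20, 28, ''), (25, 28, ''), (30, 33, ''), (35, 22, 'B'), (40, -2, 'B')]
scene [(-25, 29, ''), (-20, 30, ''), (-15, 32, ''), (-5, 28, ''), (0, 28, ''), (5, 29, ''), (10, 28, ''), (15, 29, ''), (20, 27, ''), (25, 29, ''), (30, 33, ''), (35, 29, 'B'), (40, 6, 'B')]
top []
```

```bash
python3 -m jog '[[[-1,-0.2,0,0.03,0],[-1,-0.28,0,0.18,0],[-1,-0.35,0,0.33,0],[-1,-0.43,0,0.46,0],[-1,-0.52,0,0.57,0],[-1,-0.62,0,0.66,0],[-1,-0.72,0,0.72,0],[-1,-0.72,0,0.72,0]]]'; python3 prof.py; python3 tilt.py
```

```text
clock: 36.83
tool_pos: [0.5489, 0.3153, 0.1281]
eef_rot: [[0.999, 0.052, -0.0], [0.052, -0.999, -0.0], [-0.0, 0.0, -1.0]]
wrist_force: [-0.0, -0.6, -1.7]
opening: 0.564
tcp [0.5489 0.3153 0.1281] F [-0.  -0.6 -1.7] open 0.564 t 36.83
wrist [(-30, 27, ''), (-25, 27, ''), (-20, 28, ''), (-15, 28, ''), (-10, 29, ''), (5, 29, ''), (10, 30, ''), (15, 30, ''), (20, 30, ''), (25, 36, ''), (30, 35, ''), (35, 6, 'B')]
scene [(-35, 23, ''), (-30, 24, ''), (-25, 26, ''), (-15, 23, ''), (-10, 27, ''), (-5, 27, ''), (0, 27, ''), (5, 29, ''), (10, 29, ''), (15, 29, ''), (20, 29, ''), (25, 34, ''), (30, 32, ''), (35, 6, 'B'), (40, -8, 'B')]
top []
lid tilt 60.9 x 0.029 0.071 z at ends [-0.001 -0.076] n 7940 open 0.569 F [ 0.1  0.  -0.5] tcp [0.5493 0.3151 0.1278] t 36.98
```

The corner popped over the low wash-tray wall, and the profile shows θ≈86°. The light tray's 40 mm outer rim gives more room. I'll turn the can so its bottom faces the light tray's +y side and push it against that rim edge.

```bash
python3 -m jog '[[[-1,0,0,1,0],[-1,0,0,1.85,0],[-1,-0.99,-2.3,1.85,17.4],[-1,-0.99,-2.3,1.85,17.4],[-1,-0.99,-2.3,1.85,17.4],[-1,-0.99,-2.3,1.85,17.4],[-1,-0.99,-2.3,1.85,17.4],[-1,-0.99,-2.3,1.85,17.4],[-1,-0.99,-2.3,1.85,17.4],[-1,-0.99,-2.3,1.85,17.4],[-1,-0.99,-2.3,1.85,17.4],[-1,-0.99,-2.3,1.85,17.4]]]'; cat > prof.py <<'E'
from h import *
# profile of the held can in the vertical plane through the pivot along tool x (mouth side +), mm
s=arm.read_state();p=np.array(s["tool_pos"])-[0,0,.0653];R=np.array(s["eef_rot"]);ax=R[:,0];ay=R[:,1]
print("tcp",np.round(s["tool_pos"],4),"yaw",np.degrees(np.arctan2(ax[1],ax[0])).round(1),"F",np.round(s["wrist_force"],1),"open",round(s["opening"],3),"t",round(s["clock"],2))
for nm in("wrist","scene"):
    w=look(nm);W=cloud(w);hsv=cv2.cvtColor(w["pixels"],cv2.COLOR_RGB2HSV);D=W-p;X=D@ax;Y=D@ay
    m=(abs(Y)<.005)&(abs(X)<.1)&(D[...,2]<.06)&(W[...,2]>.022)
    x=X[m]*1000;z=D[...,2][m]*1000;H=hsv[m]
    print(nm,[(int(b),int(np.median(z[abs(x-b)<2])),"B" if np.median(H[abs(x-b)<2][:,1])>120 else "") for b in np.arange(-90,90,5) if (abs(x-b)<2).any()])
E
python3 prof.py; python3 - <<'E'
from h import *
for nm in("top","scene","wrist"):
    W=cloud(look(nm));m=(abs(W[...,0]-.5)<.03)&(W[...,1]>.07)&(W[...,1]<.13)&(W[...,2]>.033)&(W[...,2]<.048)
    if m.any(): print(nm,m.sum(),np.percentile(W[m][:,1],[2,50,98]).round(4))
E
```

```text
clock: 38.52
tool_pos: [0.4998, 0.2002, 0.2204]
eef_rot: [[0.004, 1.0, -0.0], [1.0, -0.004, -0.0], [-0.0, -0.0, -1.0]]
wrist_force: [0.3, 0.2, -1.2]
opening: 0.564
tcp [0.4998 0.2002 0.2204] yaw 89.8 F [ 0.3  0.2 -1.2] open 0.564 t 38.52
wrist [(-25, 27, ''), (-20, 28, ''), (-15, 28, ''), (-10, 28, ''), (10, 30, ''), (15, 30, ''), (20, 30, ''), (25, 31, ''), (30, 37, ''), (35, 21, 'B'), (40, -17, 'B')]
scene [(-55, -9, ''), (-50, 25, ''), (-45, 25, ''), (-40, 26, ''), (-35, 25, '')]
top 46 [0.0943 0.097  0.0996]
scene 46 [0.0925 0.096  0.0987]
```

```bash
python3 -m jog '[[[-1,-0.6,0,-0.9,0],[-1,0,-0.6,-1.7,0],[-1,0,-0.7,-1.86,0],[-1,0,-0.84,-1.86,0],[-1,0,-0.9,-1.75,0],[-1,0,-0.95,-1.65,0],[-1,0,-1.05,-1.52,0],[-1,0,-1.15,-1.4,0],[-1,0,-1.15,-1.4,0]]]'; python3 prof.py
```

```text
clock: 39.9
tool_pos: [0.5, 0.1424, 0.1511]
eef_rot: [[0.001, 1.0, 0.001], [1.0, -0.001, 0.0], [0.0, 0.001, -1.0]]
wrist_force: [0.4, -0.4, -1.6]
opening: 0.569
tcp [0.5    0.1424 0.1511] yaw 90.0 F [ 0.4 -0.4 -1.6] open 0.569 t 39.9
wrist [(-25, 27, ''), (-20, 28, ''), (-15, 28, ''), (-10, 28, ''), (10, 30, ''), (15, 30, ''), (20, 30, ''), (25, 31, ''), (30, 37, ''), (35, 22, 'B'), (40, -10, 'B')]
scene [(-55, 26, ''), (-50, 25, ''), (-45, 26, ''), (-40, 26, ''), (-35, 26, '')]
```

It popped over the rim without turning. I'll back off, go lower, and step in until contact shows in the force, to locate the edge relative to the bottom.

```bash
python3 -m jog '[[[-1,0,0.5,0.2,0],[-1,0,0.5,-0.3,0],[-1,0,0.5,-0.72,0],[-1,0,0.36,-0.72,0],[-1,0,0.36,-0.72,0]]]'|grep -v eef; for i in 1 2 3 4; do python3 -m jog '[[[-1,0,-0.04,0,0],[-1,0,-0.04,0,0]]]'|grep -v "eef\|open"; done
```

```text
clock: 40.62
tool_pos: [0.5, 0.1603, 0.1149]
wrist_force: [0.6, -0.2, -0.1]
opening: 0.569
clock: 40.88
tool_pos: [0.5, 0.1586, 0.115]
wrist_force: [1.2, -0.0, -1.1]
clock: 41.12
tool_pos: [0.4998, 0.1566, 0.1145]
wrist_force: [-0.6, -0.0, -1.5]
clock: 41.38
tool_pos: [0.4998, 0.1547, 0.1144]
wrist_force: [-0.5, 0.2, -1.0]
clock: 41.62
tool_pos: [0.5, 0.1539, 0.1148]
wrist_force: [-0.9, 12.5, 0.9]
```

```bash
python3 -m jog '[[[-1,0,0.01,0.15,0],[-1,0,-0.02,0.22,0],[-1,0,-0.06,0.3,0],[-1,0,-0.1,0.39,0],[-1,0,-0.1,0.39,0]]]'|grep -v eef; python3 prof.py
```

```text
clock: 42.25
tool_pos: [0.4999, 0.1475, 0.1344]
wrist_force: [-0.4, 3.5, 1.6]
opening: 0.568
tcp [0.4999 0.1475 0.1344] yaw 90.0 F [-0.4  3.5  1.6] open 0.568 t 42.25
wrist [(-30, 23, ''), (-25, 24, ''), (-20, 25, ''), (-15, 26, ''), (-10, 27, ''), (10, 31, ''), (15, 33, ''), (20, 33, ''), (25, 40, ''), (30, 36, 'B'), (35, 22, 'B'), (40, 0, 'B'), (45, -20, 'B')]
scene [(-60, 17, ''), (-55, 16, ''), (-50, 18, ''), (-45, 20, ''), (-40, 20, ''), (-35, 23, '')]
```

```bash
python3 -m jog '[[[-1,0,-0.04,0.07,0],[-1,0,-0.07,0.13,0],[-1,0,-0.11,0.19,0],[-1,0,-0.16,0.24,0],[-1,0,-0.21,0.29,0],[-1,0,-0.26,0.33,0],[-1,0,-0.26,0.33,0]]]'|grep -v eef; python3 prof.py
```

```text
clock: 43.22
tool_pos: [0.4998, 0.1345, 0.1506]
wrist_force: [0.3, -0.3, -1.2]
opening: 0.568
tcp [0.4998 0.1345 0.1506] yaw 90.0 F [ 0.3 -0.3 -1.2] open 0.568 t 43.23
wrist [(-30, 21, ''), (-25, 22, ''), (-20, 23, ''), (-15, 25, ''), (-10, 26, ''), (10, 32, ''), (15, 34, ''), (20, 35, ''), (25, 42, ''), (30, 35, 'B'), (35, 23, 'B'), (40, 5, 'B'), (45, -14, 'B')]
scene [(-60, 12, ''), (-55, 14, ''), (-50, 16, ''), (-45, 17, ''), (-40, 15, '')]
```

```bash
python3 -m jog '[[[-1,0,0.5,0.1,0],[-1,0,0.5,-0.5,0],[-1,0,0.5,-0.5,0],[-1,0,0.36,-0.46,0],[-1,0,0.36,-0.46,0]]]'|grep -v eef; for i in 1 2; do python3 -m jog '[[[-1,0,-0.03,0.01,0],[-1,0,-0.03,0.01,0]]]'|grep -v "eef\|open"; done
```

```text
clock: 43.95
tool_pos: [0.5002, 0.1521, 0.1284]
wrist_force: [-0.6, 0.0, 0.4]
opening: 0.565
clock: 44.2
tool_pos: [0.4999, 0.1511, 0.1283]
wrist_force: [0.0, -0.1, -1.0]
clock: 44.45
tool_pos: [0.4998, 0.1496, 0.1285]
wrist_force: [-1.2, -0.7, -0.6]
```

```bash
for i in 1 2 3 4; do python3 -m jog '[[[-1,0,-0.03,0,0],[-1,0,-0.03,0,0]]]'|grep -v "eef\|open"; done; python3 prof.py
```

```text
clock: 44.7
tool_pos: [0.4997, 0.1481, 0.1284]
wrist_force: [-0.6, 0.2, -1.3]
clock: 44.95
tool_pos: [0.4998, 0.1471, 0.1286]
wrist_force: [-0.8, 5.1, -0.2]
clock: 45.2
tool_pos: [0.4999, 0.1463, 0.1289]
wrist_force: [-1.6, 11.7, 3.3]
clock: 45.45
tool_pos: [0.5001, 0.1454, 0.1293]
wrist_force: [-2.0, 17.2, 7.8]
tcp [0.5001 0.1454 0.1293] yaw 89.9 F [-2.  17.2  7.8] open 0.572 t 45.45
wrist [(-35, 18, ''), (-30, 20, ''), (-25, 21, ''), (-20, 23, ''), (-15, 24, ''), (-10, 26, ''), (10, 32, ''), (15, 34, ''), (20, 35, ''), (25, 43, ''), (30, 36, 'B'), (35, 25, 'B'), (40, 9, 'B'), (45, -9, 'B')]
scene [(-60, 10, ''), (-55, 12, ''), (-50, 14, ''), (-45, 17, ''), (-40, 16, ''), (-35, 20, '')]
```

```bash
python3 -m jog '[[[-1,0,-0.03,0.06,0],[-1,0,-0.07,0.12,0],[-1,0,-0.12,0.19,0],[-1,0,-0.19,0.26,0],[-1,0,-0.19,0.26,0]]]'|grep -v eef; python3 prof.py
```

```text
clock: 46.18
tool_pos: [0.5, 0.1345, 0.1419]
wrist_force: [0.2, 4.9, 3.9]
opening: 0.567
tcp [0.5    0.1345 0.1419] yaw 89.9 F [0.2 4.9 3.9] open 0.567 t 46.17
wrist [(-40, 9, ''), (-35, 11, ''), (-30, 14, ''), (-25, 17, ''), (-20, 19, ''), (-15, 22, ''), (-10, 24, ''), (10, 36, ''), (15, 38, ''), (20, 47, ''), (25, 43, 'B'), (30, 35, 'B'), (35, 27, 'B'), (40, 18, 'B'), (45, 8, 'B'), (50, -2, 'B'), (55, -7, '')]
scene [(-85, -52, ''), (-55, 2, ''), (-50, 6, ''), (-45, 7, ''), (-40, 10, ''), (-35, 11, ''), (50, -10, 'B')]
```

It's turning cleanly now and is at θ≈62°. Continuing around the same arc.

```bash
python3 -m jog '[[[-1,0,-0.06,0.06,0],[-1,0,-0.12,0.12,0],[-1,0,-0.2,0.16,0],[-1,0,-0.28,0.2,0],[-1,0,-0.28,0.2,0]]]'|grep -v eef; python3 prof.py
```

```text
clock: 46.9
tool_pos: [0.4998, 0.1199, 0.1516]
wrist_force: [-0.8, 2.8, 4.3]
opening: 0.573
tcp [0.4998 0.1199 0.1516] yaw 90.0 F [-0.8  2.8  4.3] open 0.573 t 46.9
wrist [(-50, -7, ''), (-45, -4, ''), (-40, 0, ''), (-35, 3, ''), (-30, 7, ''), (-25, 11, ''), (-20, 15, ''), (-15, 19, ''), (15, 46, ''), (20, 46, 'B'), (25, 41, 'B'), (30, 36, 'B'), (35, 30, 'B'), (40, 23, 'B'), (45, 17, 'B'), (50, 10, 'B'), (55, 4, 'B')]
scene [(-50, -5, ''), (-45, 0, ''), (-40, 2, ''), (-35, 3, ''), (45, 10, 'B'), (50, 5, 'B')]
```

```bash
python3 -m jog '[[[-1,0,-0.08,-0.02,0],[-1,0,-0.16,0,0],[-1,0,-0.24,0.02,0],[-1,0,-0.32,0.03,0],[-1,0,-0.32,0.03,0]]]'|grep -v eef; python3 prof.py
```

```text
clock: 47.62
tool_pos: [0.4999, 0.1041, 0.153]
wrist_force: [-0.6, 2.9, 3.2]
opening: 0.568
tcp [0.4999 0.1041 0.153 ] yaw 90.0 F [-0.6  2.9  3.2] open 0.568 t 47.62
wrist [(5, 53, ''), (20, 47, 'B'), (25, 44, 'B'), (30, 40, 'B'), (35, 36, 'B'), (40, 32, 'B'), (45, 28, 'B'), (50, 23, 'B'), (55, 19, 'B'), (60, 16, 'B')]
scene [(-45, -15, ''), (-40, -10, ''), (-35, -5, ''), (-25, -65, ''), (40, 29, 'B'), (45, 23, 'B'), (50, 20, 'B'), (55, 17, 'B')]
```

```bash
python3 -m jog '[[[-1,0,-0.05,-0.03,0],[-1,0,-0.1,-0.06,0],[-1,0,-0.15,-0.08,0],[-1,0,-0.2,-0.09,0],[-1,0,-0.2,-0.09,0]]]'|grep -v eef; python3 prof.py
```

```text
clock: 48.35
tool_pos: [0.5002, 0.0942, 0.1491]
wrist_force: [0.7, 2.9, 10.2]
opening: 0.571
tcp [0.5002 0.0942 0.1491] yaw 90.0 F [ 0.7  2.9 10.2] open 0.571 t 48.35
wrist [(0, 57, ''), (5, 56, ''), (10, 56, 'B'), (20, 50, 'B'), (25, 48, 'B'), (30, 45, 'B'), (35, 42, 'B'), (40, 40, 'B'), (45, 37, 'B'), (50, 33, 'B'), (55, 30, 'B'), (60, 29, 'B')]
scene [(-5, 57, ''), (0, 56, ''), (40, 37, 'B'), (45, 33, 'B'), (50, 32, 'B'), (55, 29, 'B')]
```

θ is about 30°, past the balance point. I'll carry it to the wash tray and finish flattening it on the floor with a light press and drag.

```bash
python3 -m jog '[[[-1,0,0,0.8,0],[-1,0.2,1,1.4,0],[-1,1.32,5.82,1.4,0],[-1,1.32,5.82,1.4,0],[-1,1.32,5.82,1.4,0],[-1,1.32,5.82,1.4,0],[-1,1.32,5.82,1.4,0],[-1,1.32,5.82,1.4,0],[-1,1.32,5.82,1.4,0],[-1,1.32,5.82,0.5,0],[-1,1.32,5.82,-0.4,0],[-1,1.32,5.82,-0.4,0]]]'|grep -v eef; python3 prof.py
```

```text
clock: 49.95
tool_pos: [0.5646, 0.3833, 0.1256]
wrist_force: [-0.2, -1.0, -0.3]
opening: 0.567
tcp [0.5646 0.3833 0.1256] yaw 89.9 F [-0.2 -1.  -0.3] open 0.567 t 49.95
wrist [(0, 57, ''), (5, 56, ''), (10, 56, 'B'), (20, 50, 'B'), (25, 47, 'B'), (30, 45, 'B'), (35, 42, 'B'), (40, 39, 'B'), (45, 36, 'B'), (50, 33, 'B'), (55, 30, 'B'), (60, 28, 'B')]
scene [(-40, -15, ''), (-35, -10, ''), (-30, -1, ''), (-25, 5, ''), (-20, 15, ''), (0, 58, 'B'), (5, 55, 'B'), (10, 55, 'B'), (15, 55, 'B')]
```

```bash
python3 -m jog '[[[-1,0,0,-0.18,0],[-1,0,-0.1,-0.23,0],[-1,0,-0.2,-0.27,0],[-1,0,-0.3,-0.31,0],[-1,0,-0.4,-0.35,0],[-1,0,-0.4,-0.35,0]]]'|grep -v eef; python3 prof.py
```

```text
clock: 50.8
tool_pos: [0.5665, 0.3653, 0.1125]
wrist_force: [-0.6, 1.5, 7.3]
opening: 0.568
tcp [0.5665 0.3653 0.1125] yaw 89.9 F [-0.6  1.5  7.3] open 0.568 t 50.8
wrist [(0, 57, ''), (5, 57, 'B'), (10, 56, 'B'), (20, 51, 'B'), (25, 49, 'B'), (30, 47, 'B'), (35, 45, 'B'), (40, 43, 'B'), (45, 40, 'B'), (50, 38, 'B'), (55, 36, 'B')]
scene [(-35, -19, ''), (-30, -10, ''), (-25, 6, ''), (-20, 11, ''), (0, 56, 'B'), (5, 55, 'B'), (10, 54, 'B')]
```

```bash
python3 -m jog '[[[-1,0,-0.1,-0.04,0],[-1,0,-0.2,-0.08,0],[-1,0,-0.3,-0.11,0],[-1,0,-0.4,-0.13,0],[-1,0,-0.5,-0.14,0],[-1,0,-0.5,-0.14,0]]]'|grep -v eef; python3 prof.py
```

```text
clock: 51.65
tool_pos: [0.5668, 0.3402, 0.1056]
wrist_force: [0.7, -1.6, 8.0]
opening: 0.566
tcp [0.5668 0.3402 0.1056] yaw 89.9 F [ 0.7 -1.6  8. ] open 0.566 t 51.65
wrist [(0, 58, 'B'), (5, 58, 'B'), (10, 57, 'B'), (20, 55, 'B'), (25, 54, 'B'), (30, 54, 'B'), (35, 53, 'B'), (40, 51, 'B'), (45, 50, 'B'), (50, 49, 'B')]
scene [(-25, -13, ''), (-20, 0, ''), (-15, 57, ''), (0, 57, 'B'), (5, 58, 'B'), (10, 55, 'B'), (15, 54, 'B'), (20, 54, 'B'), (25, 52, 'B'), (40, 52, 'B')]
```

```bash
python3 -m jog '[[[-1,0,-0.05,-0.05,0],[-1,0,-0.05,-0.05,0],[0.2,0,-0.05,-0.05,0],[0.4,0,-0.05,-0.05,0],[0.6,0,-0.05,-0.05,0],[0.7,0,-0.05,-0.05,0],[0.7,0,-0.05,-0.05,0],[0.7,0,-0.05,0.5,0],[0.7,0,-0.05,1.5,0],[0.7,0,-0.05,2.5,0],[0.7,0,-0.05,2.5,0]]]'|grep -v eef; python3 lids.py scene wrist
```

```text
clock: 53.12
tool_pos: [0.567, 0.3384, 0.2333]
wrist_force: [-0.6, 0.1, -0.2]
opening: 0.851
scene [200. 143.] 135 mean [ 0.334 -0.404  0.089] normal [-0.02  0.    1.  ] circ [ 329.4 -407.1] 32.0 mid [ 0.332 -0.405  0.09 ]
scene [192. 172.] 168 mean [ 0.442 -0.398  0.089] normal [-0.05 -0.01  1.  ] circ [ 440.1 -395.1] 32.4 mid [ 0.44  -0.396  0.09 ]
scene [489. 184.] 61 mean [0.425 0.344 0.092] normal [-0.07 -0.09  0.99] circ [424.4 348.4] 24.2 mid [0.424 0.344 0.092]
scene [183. 212.] 226 mean [ 0.575 -0.379  0.09 ] normal [-0.02 -0.03  1.  ] circ [ 573.8 -382.8] 32.5 mid [ 0.575 -0.378  0.089]
scene [494. 230.] 211 mean [0.572 0.338 0.092] normal [-0.02  0.01  1.  ] circ [582.6 341. ] 41.1 mid [0.568 0.343 0.092]
wrist [119. 182.] 3816 mean [0.424 0.364 0.093] normal [0. 0. 1.] circ [423.4 365.2] 30.2 mid [0.424 0.365 0.093]
wrist [321. 207.] 4090 mean [0.566 0.346 0.093] normal [-0.    0.01  1.  ] circ [565.6 347.3] 30.5 mid [0.566 0.348 0.093]
pos [0.5656 0.3376 0.2288] clock 53.225 F [ 0.1 -0.   0.4]
```

C stands upright in the wash tray at (.566,.346), level, with its lid shut. Next is D.

```bash
python3 -m jog '[[[0.7,-2.56,-14.63,0.4,0],[0.7,-2.56,-14.63,0.4,0],[0.7,-2.56,-14.63,0.4,0],[0.7,-2.56,-14.63,0.4,0],[0.7,-2.56,-14.63,0.4,0],[0.7,-2.56,-14.63,0.4,0],[0.7,-2.56,-14.63,0.4,0],[0.7,-2.56,-14.63,0.4,0],[0.7,-2.56,-14.63,0.4,0],[0.7,-2.56,-14.63,0.4,0],[0.7,-2.56,-14.63,0.4,0],[0.7,-2.56,-14.63,0.4,0]]]'|grep -v eef; python3 -m jog '[[[0.7,0,0,0,0],[0.7,0,0,0,0]]]'|grep -v eef; python3 lids.py wrist
```

```text
clock: 54.72
tool_pos: [0.4366, -0.3956, 0.2473]
wrist_force: [0.8, 0.4, -1.0]
opening: 0.853
clock: 54.98
tool_pos: [0.4374, -0.3931, 0.2475]
wrist_force: [0.7, -0.5, -1.0]
opening: 0.851
wrist [495. 187.] 3223 mean [ 0.571 -0.375  0.089] normal [-0.01  0.    1.  ] circ [ 570.5 -377.5] 30.2 mid [ 0.571 -0.375  0.089]
wrist [322. 209.] 3219 mean [ 0.438 -0.393  0.089] normal [0. 0. 1.] circ [ 437.7 -391.3] 30.1 mid [ 0.438 -0.391  0.089]
wrist [184. 219.] 3071 mean [ 0.331 -0.401  0.089] normal [-0. -0.  1.] circ [ 328.7 -403.3] 30.0 mid [ 0.331 -0.403  0.089]
pos [ 0.4377 -0.3927  0.2479] clock 55.025 F [ 0.2  0.4 -0.9]
```

```bash
python3 -m jog '[[[0.7,0,0,-1,0],[0.7,0,0,-2,0],[0.7,0,0,-2.48,0],[0.7,0,0,-2.48,0],[-1,0,0,-2.48,0],[-1,0,0,-2.48,0],[-1,0,0,-2.48,0],[-1,0,0,-2.48,0],[-1,0,0,-2.1,0],[-1,0,0,-1.5,0],[-1,0,0,-1.5,0],[-1,0,0,-1.5,0]]]'|grep -v eef; python3 w.py
```

```text
clock: 56.52
tool_pos: [0.4375, -0.3936, 0.1737]
wrist_force: [0.2, 0.3, -1.3]
opening: 0.581
F [-0.09  0.29 -0.85] sd [0.36 0.39 0.55] tau23 [-58.73 -24.53] [0.53 0.27] q [-0.81  0.58  1.65 -0.    0.91 -0.81] clock 56.875
```

D weighs about 0.85 N, so it's empty and goes to the clean tray at (.423,.28).

```bash
python3 -m jog '[[[-1,0,0.3,1,0],[-1,-0.29,13.47,1,0],[-1,-0.29,13.47,1,0],[-1,-0.29,13.47,1,0],[-1,-0.29,13.47,1,0],[-1,-0.29,13.47,1,0],[-1,-0.29,13.47,1,0],[-1,-0.29,13.47,1,0],[-1,-0.29,13.47,1,0],[-1,-0.29,13.47,1,0],[-1,-0.29,13.47,1,0],[-1,-0.29,13.47,1,0]]]'|grep -v eef; python3 -m jog '[[[-1,0,0,0,0],[-1,0,0,0,0]]]'|grep -v eef
```

```text
clock: 58.42
tool_pos: [0.4227, 0.2824, 0.224]
wrist_force: [1.0, 0.2, -0.9]
opening: 0.578
clock: 58.68
tool_pos: [0.4231, 0.2791, 0.2238]
wrist_force: [-0.1, 0.5, -0.6]
opening: 0.581
```

```bash
python3 -m jog '[[[-1,0,0,-1,0],[-1,0,0,-1.6,0],[-1,0,0,-1.9,0],[-1,0,0,-1.9,0],[0.3,0,0,-1.9,0],[0.5,0,0,-1.9,0],[0.6,0,0,-1.9,0],[0.6,0,0,-1.9,0],[0.6,0,0,-0.9,0],[0.6,0,0,0.3,0],[0.6,0,0,0.5,0]]]'|grep -v eef; python3 -m jog '[[[0.7,2.96,-13.08,0.1,-3],[0.7,2.96,-13.08,0.1,-3],[0.7,2.96,-13.08,0.1,-3],[0.7,2.96,-13.08,0.1,-3],[0.7,2.96,-13.08,0.1,-3],[0.7,2.96,-13.08,0.1,-3],[0.7,2.96,-13.08,0.1,-3],[0.7,2.96,-13.08,0.1,-3],[0.7,2.96,-13.08,0.1,-3],[0.7,2.96,-13.08,0.1,-3],[0.7,2.96,-13.08,0.1,-3],[0.7,2.96,-13.08,0.1,-3]]]'|grep -v eef; python3 -m jog '[[[0.7,0,0,0,0],[0.7,0,0,0,0]]]'|grep -v eef; python3 lids.py wrist; python3 lids.py top|grep "0.3[0-9]* \|0.2[0-9]* "; python3 - <<'E'
from h import *
c=look("wrist","j1.png");W=cloud(c);hsv=cv2.cvtColor(c["pixels"],cv2.COLOR_RGB2HSV)
b=(hsv[...,0]>105)&(hsv[...,0]<130)&(hsv[...,1]>130)&(np.hypot(W[...,0]-.571,W[...,1]+.375)<.05)&(W[...,2]>.08)
P=W[b][:,:2];q=np.median(P,0)
for _ in range(5):
    r=np.hypot(*(P-q).T);A=P[r<.0285];q=(A.min(0)+A.max(0))/2
far=P[np.hypot(*(P-q).T)>.029]-q;print("centre",q.round(4),"tab n",len(far),"angle",np.degrees(np.arctan2(*np.median(far,0)[::-1])).round(1))
d=(hsv[...,2]<60)&(np.hypot(W[...,0]-q[0],W[...,1]-q[1])<.04)&(W[...,2]>.07)&(W[...,2]<.1);D=W[d][:,:2]-q
print("dark",len(D),np.median(D,0) if len(D) else None)
E
```

```text
clock: 60.05
tool_pos: [0.4242, 0.2803, 0.2525]
wrist_force: [-0.5, -0.5, -0.5]
opening: 0.8
clock: 61.55
tool_pos: [0.5707, -0.3768, 0.2519]
wrist_force: [0.1, 0.4, -0.6]
opening: 0.851
clock: 61.8
tool_pos: [0.5713, -0.3731, 0.2537]
wrist_force: [0.3, 0.0, 0.7]
opening: 0.852
wrist [323. 209.] 3116 mean [ 0.572 -0.375  0.089] normal [-0.  0.  1.] circ [ 570.7 -377.8] 29.6 mid [ 0.572 -0.375  0.089]
pos [ 0.5713 -0.3732  0.254 ] clock 61.85 F [-0.3 -0.   0.4]
top [434. 176.] 42 mean [ 0.581 -0.36   0.088] normal [-0.03 -0.22  0.98] circ [ 578.5 -366.3] 21.4 mid [ 0.58  -0.362  0.087]
top [161. 186.] 257 mean [0.566 0.345 0.093] normal [0.01 0.02 1.  ] circ [567.1 347. ] 30.3 mid [0.566 0.347 0.092]
top [154. 242.] 261 mean [0.424 0.361 0.093] normal [-0.01  0.01  1.  ] circ [424.2 364.5] 30.7 mid [0.424 0.363 0.094]
top [186. 241.] 261 mean [0.424 0.279 0.093] normal [ 0.   -0.01  1.  ] circ [422.5 281.8] 30.6 mid [0.424 0.281 0.094]
pos [ 0.5714 -0.3733  0.2541] clock 61.9 F [-0.2 -0.6 -0. ]
centre [ 0.5726 -0.3752] tab n 77 angle -140.4
dark 0 None
```

B's tab points at -140°, so its hinge is at 40°. I'll grip with the tool x-axis toward the hinge (yaw 40) and weigh it.

```bash
python3 -m jog '[[[0.7,0.09,0,0,-7],[0.7,0.09,0,0,-7],[0.7,0.09,0,0,-7],[0.7,0.09,0,-1,-7],[0.7,0.09,0,-2,-7],[0.7,0.09,0,-2.46,-7],[0.7,0.09,0,-2.46,-7],[-1,0.09,0,-2.46,-7],[-1,0.09,0,-2.46,-7],[-1,0.09,0,-2.46,-7],[-1,0.09,0,-2.46,-7],[-1,0.09,0,-2.46,-7]]]'|grep -v eef;  python3 -m jog '[[[-1,0,0,0.4,0],[-1,0,0,0.8,0],[-1,0,0,0.8,0],[-1,0,0,0.8,0]]]'; python3 w.py
```

```text
clock: 63.45
tool_pos: [0.576, -0.3745, 0.1319]
wrist_force: [-0.8, 1.4, 5.9]
opening: 0.575
clock: 63.95
tool_pos: [0.5756, -0.3742, 0.1708]
eef_rot: [[0.766, 0.642, -0.0], [0.642, -0.766, 0.0], [-0.0, -0.0, -1.0]]
wrist_force: [-0.2, 0.9, -1.7]
opening: 0.572
F [-0.11  0.11 -1.25] sd [0.46 0.49 0.48] tau23 [-69.54 -27.45] [0.51 0.26] q [-0.64  0.74  1.36  0.    1.04  0.23] clock 64.3
```

B weighs 1.25 N, so it's empty too and C was the only loaded can. B goes to the clean tray at (.423,.210).

```bash
python3 -m jog '[[[-1,0,0.3,1,0],[-1,-3.05,11.68,1,10],[-1,-3.05,11.68,1,10],[-1,-3.05,11.68,1,10],[-1,-3.05,11.68,1,10],[-1,-3.05,11.68,1,10],[-1,-3.05,11.68,1,10],[-1,-3.05,11.68,1,10],[-1,-3.05,11.68,1,10],[-1,-3.05,11.68,1,10],[-1,-3.05,11.68,1,10],[-1,-3.05,11.68,1,10]]]'|grep -v eef; python3 -m jog '[[[-1,0,0,0,0],[-1,0,0,0,0]]]'; python3 lids.py wrist
```

```text
clock: 65.85
tool_pos: [0.4228, 0.211, 0.221]
wrist_force: [0.0, -1.0, -0.5]
opening: 0.572
clock: 66.1
tool_pos: [0.4236, 0.2088, 0.221]
eef_rot: [[0.002, 1.0, 0.0], [1.0, -0.002, -0.0], [-0.0, 0.0, -1.0]]
wrist_force: [0.3, 0.0, -1.0]
opening: 0.569
wrist [320.   8.] 784 mean [0.423 0.342 0.092] normal [-0.   -0.01  1.  ] circ [423.2 345.9] 20.7 mid [0.423 0.341 0.093]
wrist [550.  24.] 3335 mean [0.565 0.337 0.093] normal [-0.   -0.02  1.  ] circ [566.1 344.2] 27.1 mid [0.566 0.335 0.093]
wrist [320. 113.] 5224 mean [0.423 0.28  0.093] normal [0.   0.01 1.  ] circ [423.5 281.7] 29.6 mid [0.423 0.282 0.093]
wrist [320. 256.] 3931 mean [0.423 0.222 0.178] normal [0.   0.04 1.  ] circ [422.8 212.8] 26.4 mid [0.423 0.223 0.178]
wrist [320. 324.] 1961 mean [0.423 0.189 0.178] normal [ 0.   -0.07  1.  ] circ [422.8 194.6] 23.2 mid [0.423 0.187 0.178]
pos [0.4236 0.2088 0.2209] clock 66.15 F [ 0.4  0.  -1.8]
```

```bash
python3 -m jog '[[[-1,0,0.06,-1,0],[-1,0,0.06,-1.5,0],[-1,0,0.06,-1.69,0],[-1,0,0.06,-1.69,0],[-1,0,0.06,-1.69,0],[0.3,0,0.06,-1.69,0],[0.5,0,0.06,-1.69,0],[0.6,0,0.06,-1.69,0],[0.6,0,0.06,-1.69,0],[0.6,0,0.06,-0.9,0],[0.6,0,0.06,0.3,0],[0.6,0,0.06,1,0]]]'|grep -v eef; python3 lids.py wrist top; python3 - <<'E'
from h import *
for nm in("top","scene","wrist"):
    c=look(nm,"k_%s.png"%nm);W=cloud(c);hsv=cv2.cvtColor(c["pixels"],cv2.COLOR_RGB2HSV)
    m=((hsv[...,0]<8)|(hsv[...,0]>172))&(hsv[...,1]>150)&(W[...,2]>.07)&(W[...,2]<.13)&(abs(W[...,1]+.014)<.06)&(W[...,0]>.6)&(W[...,0]<.78)
    if m.sum()>3: Q=W[m];print(nm,m.sum(),np.median(Q,0).round(4),Q.min(0).round(3),Q.max(0).round(3))
    r=(W[...,0]>.64)&(W[...,0]<.77)&(abs(W[...,1]+.015)<.1)&(W[...,2]>.044)&(W[...,2]<.055)
    if r.sum()>50: print(" console",cv2.minAreaRect((W[r][:,:2]*1000).astype(np.float32)))
    k=(W[...,2]>.06)&(W[...,2]<.07)&(W[...,0]>.65)&(W[...,0]<.76)&(abs(W[...,1]+.015)<.085)
    n,l,st,ce=cv2.connectedComponentsWithStats(k.astype(np.uint8))
    for i in range(1,n):
        if st[i,4]>20: print(" knob",np.median(W[l==i],0).round(3))
E
```

```text
clock: 67.65
tool_pos: [0.4235, 0.2128, 0.2735]
wrist_force: [0.6, 0.1, -0.2]
opening: 0.799
wrist [320.  20.] 2427 mean [0.423 0.354 0.093] normal [ 0.   -0.02  1.  ] circ [423.2 361. ] 25.9 mid [0.423 0.352 0.093]
wrist [505.  36.] 3373 mean [0.565 0.345 0.093] normal [0. 0. 1.] circ [566.4 344.7] 27.6 mid [0.566 0.345 0.093]
wrist [320. 120.] 3216 mean [0.423 0.28  0.093] normal [0.   0.01 1.  ] circ [423.1 281.6] 29.5 mid [0.423 0.282 0.093]
wrist [320. 205.] 2741 mean [0.423 0.211 0.093] normal [ 0. -0.  1.] circ [423.5 208.1] 29.8 mid [0.423 0.208 0.093]
top [161. 186.] 260 mean [0.566 0.344 0.093] normal [-0.01  0.01  1.  ] circ [568.4 347.6] 31.2 mid [0.565 0.347 0.093]
top [217. 241.] 158 mean [0.425 0.201 0.093] normal [-0.   -0.02  1.  ] circ [424.9 204.6] 27.2 mid [0.424 0.2   0.093]
top [454. 273.] 236 mean [ 0.33  -0.401  0.088] normal [-0.02 -0.02  1.  ] circ [ 330.8 -403.6] 30.6 mid [ 0.33  -0.402  0.087]
pos [0.4243 0.2131 0.2744] clock 67.75 F [-0.9 -0.4 -0.3]
top 24 [ 0.6801 -0.0139  0.1028] [ 0.675 -0.019  0.099] [ 0.686 -0.006  0.107]
 console ((701.3932495117188, -14.955253601074219), (167.7821044921875, 109.22850799560547), 83.89751434326172)
 knob [0.707 0.042 0.066]
 knob [ 0.694 -0.072  0.065]
scene 40 [ 0.6877 -0.0149  0.1029] [ 0.68  -0.023  0.097] [ 0.692 -0.008  0.108]
 console ((705.9743041992188, -18.284469604492188), (170.331787109375, 111.69551849365234), 83.13339233398438)
 knob [ 0.699 -0.075  0.066]
 knob [ 0.705 -0.018  0.062]
 knob [0.712 0.04  0.066]
```

All four cans are put away: three empties level in the clean tray and C level in the wash tray. Last is the toggle. Its ball is at (.680,-.013), z≈.098, and the console yaw is about -6.5°. I'll push it +x with closed fingers.

```bash
python3 -m jog '[[[-1,4.31,-4.42,0,16.7],[-1,4.31,-4.42,0,16.7],[-1,4.31,-4.42,0,16.7],[-1,4.31,-4.42,0,16.7],[-1,4.31,-4.42,0,16.7],[-1,4.31,-4.42,0,16.7],[-1,4.31,-4.42,0,16.7],[-1,4.31,-4.42,0,16.7],[-1,4.31,-4.42,0,16.7],[-1,4.31,-4.42,0,16.7],[-1,4.31,-4.42,0,16.7]]]'; python3 -m jog '[[[-1,0,0,-1,0],[-1,0,0,-2,0],[-1,0,0,-2,0],[-1,0,0,-2,0]]]'
```

```text
clock: 69.28
tool_pos: [0.6387, -0.0083, 0.2706]
eef_rot: [[-0.993, 0.116, -0.001], [0.116, 0.993, 0.0], [0.001, -0.0, -1.0]]
wrist_force: [-0.2, -0.8, 0.3]
opening: 0.004
clock: 69.78
tool_pos: [0.6396, -0.0083, 0.1729]
eef_rot: [[-0.993, 0.114, 0.002], [0.114, 0.993, -0.0], [-0.002, 0.0, -1.0]]
wrist_force: [0.8, -0.4, 0.9]
opening: 0.003
```

```bash
python3 -m jog '[[[-1,0.3,-0.03,0,0],[-1,0.5,-0.05,0,0],[-1,0.65,-0.07,0,0],[-1,0.8,-0.09,0,0],[-1,0.95,-0.11,0,0],[-1,1.08,-0.12,0,0],[-1,1.08,-0.12,0,0]]]'|grep -v eef; python3 -m jog '[[[-1,-0.4,0,0,0],[-1,-1,0,0,0],[-1,-1,0,1,0],[-1,-3,0,3,0],[-1,-4,0,3,0],[-1,-4,0,3,0]]]'|grep -v eef; python3 - <<'E'
from h import *
for nm in("top","scene"):
    c=look(nm,"l_%s.png"%nm);W=cloud(c);hsv=cv2.cvtColor(c["pixels"],cv2.COLOR_RGB2HSV)
    m=((hsv[...,0]<8)|(hsv[...,0]>172))&(hsv[...,1]>150)&(W[...,2]>.07)&(W[...,2]<.13)&(abs(W[...,1]+.014)<.06)&(W[...,0]>.6)&(W[...,0]<.78)
    if m.sum()>3: Q=W[m];print(nm,m.sum(),np.median(Q,0).round(4))
E
```

```text
clock: 70.65
tool_pos: [0.6931, -0.0143, 0.1708]
wrist_force: [0.2, -0.7, 0.8]
opening: 0.004
clock: 71.4
tool_pos: [0.4908, -0.0142, 0.3219]
wrist_force: [0.1, -0.4, 1.1]
opening: 0.003
top 21 [ 0.7197 -0.0172  0.1032]
scene 41 [ 0.7262 -0.0192  0.1034]
```

View pics/l_scene.png

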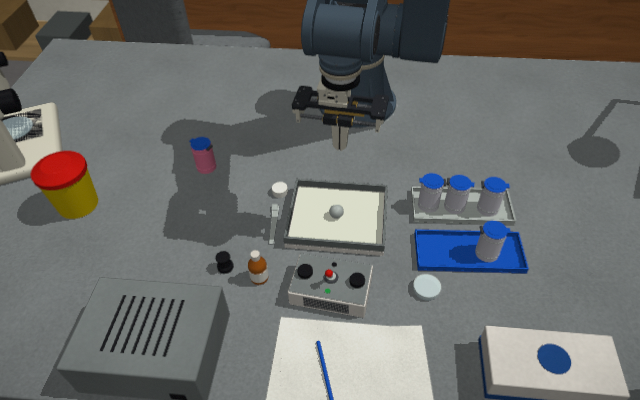

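The picture shows everything in place:
- The head is in the light tray at (337,211).
- Three cans are upright in the clean tray at (431–495,190), and one is upright in the wash tray at (490,240).
- The toggle leans to the green dot at (329,273), measured tip x .720.
- The bystanders and the pink can look undisturbed.

The arm is clear, so I'm handing in.

```bash
python3 -c "
from plant import arm
print(arm.job_done(), arm.read_state()['clock'])"
```

```text
the job is handed in; nothing more can be done
the job is handed in; nothing more can be done
```

The job is done and handed in at about 71 s of robot time. I weighed all four canisters, and only one was loaded. It lifted at 2.55 N, and the other three at 0.85, 1.19 and 1.25 N.

- **Loaded canister:** I tipped it over the near rim of the light tray until its mouth rested on the tray floor, so the head rolled out with almost no drop. It then weighed 1.16 N. I righted it against the light tray's side rim and stood it in the wash tray.
- **Empty canisters:** I stood these three in the clean tray without tipping them.
- **Toggle:** I flipped it to on last of all.

**Last checks:**
- The head is in the light tray.
- The lid readings show every canister level with its lid shut: three in the clean tray, one in the wash tray.
- The toggle tip moved from x 0.680 to 0.720, toward the green dot.
- The pink canister's measured position is unchanged. The other loose items look undisturbed in the final picture, but I did not re-measure them.
- The arm was clear of everything.

**What went wrong on the way:**
- The first tipping attempt slipped in the gripper and the loaded canister dropped in front of the tray. It landed upright with its head still inside, and I regripped it.
- A second tipping attempt also failed, and so did the first tries at righting it: one on the wash-tray wall and some on the light-tray rim.
- The canister rested at about 20° past horizontal, only just enough, but the head came out.
- The highest wrist force I read was about 19 N, while righting the canister.

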